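Snug the taper plugs of the valve blocks

TASK

Finish the aluminium valve blocks waiting on the bench (there may be two or three): seat each one in the blue-cheeked fixture, turn its brass taper plug clockwise until it bites and then nip it up about 20 degrees more (never past 45), and stand the block upright in the red tray. If a V-block has been left in the fixture, first stand it upright in the middle of the cork mat. Leave the glue bottle and the micrometer, where present, where they are.

Things in the scene. Friction and masses are not known exactly. Their poses are not given: they have to be found in the camera images.
- nest_floor (a point): Fixed fixture: dark steel base plate 130 x 85 x 8 mm with a blue cheek at each end. The cheeks wrap the corners of a pocket 84 mm (its x) by 49 mm (y); they rise 22 mm above the plate, with flared lead-in lips 8 mm higher. The middle 56 mm of both long sides is open for fingers. This point is the centre of the pocket's floor, 8 mm above the bench; z up.
- tray: Red shallow tray, fixed, 125 mm (its x) by 300 mm (its y), walls 4 mm thick and 20 mm high, floor 4 mm thick. Origin: centre of its underside, on the bench; z up. Three blocks fit side by side, their long way along the tray's x, 90 mm apart along its y.
- mat: Square cork mat, fixed, 90 x 90 x 3 mm, flat on the bench; origin at the centre of its underside, z up.
- v_block_mid (a point): Dark steel V-block, loose, 45 mm (its x) by 68 mm (y) by 55 mm high, 0.9 kg. The V-groove in its top runs along its x, so it is lower in the middle: grip it low, across its 45 mm width. In some starts it stands in the fixture's pocket (its y along the pocket's x), in others it is absent. This point is its centre, 27.5 mm above its underside; z up.
- glue_bottle_mid (a point): Small blue glue bottle, loose bystander (absent in some starts), 35 mm across, 76 mm high; this point is its centre, 38 mm up.
- micrometer_mid (a point): Green and grey micrometer lying on the bench, loose bystander (absent in some starts), 47 x 155 x 16 mm; this point is its centre, 8 mm up.
- block1_mid (a point): Valve block 1: plain aluminium block, loose, 80 mm (its x) by 45 mm (y) by 45 mm high, 0.5 kg, with a brass plug in its top. Any one of the three blocks may be absent. This point is the aluminium block's centre, 22.5 mm above its underside; z up. Lift it by its 45 mm width, fingers at the middle of its length, either side of the plug.
- plug1 (a point): Brass taper plug of valve block 1, upright in the middle of the block's top. Its flat thumb-bar head is 36 mm long (this point's x), 12 mm thick (y), 23 mm high, its lower edge 52 mm and its top 75 mm above the block's underside. This point is the head's centre, on the plug's vertical axis. It tightens clockwise seen from above and does not sink noticeably.
- bite1 (a joint): How far plug 1 has been turned clockwise since its taper began to bite, rad. It is only started by hand: it first turns freely (0.03 N m) for an unknown angle of 0.6 to 3.4 rad, this value staying 0; then the taper bites, the torque jumps to about 0.25 N m and this value grows. It stays where it is left. Snug: 0.12 to 0.8; stripped beyond 1.0.
- block2_mid (a point): Valve block 2: plain aluminium block, loose, 80 mm (its x) by 45 mm (y) by 45 mm high, 0.5 kg, with a brass plug in its top. Any one of the three blocks may be absent. This point is the aluminium block's centre, 22.5 mm above its underside; z up. Lift it by its 45 mm width, fingers at the middle of its length, either side of the plug.
- plug2 (a point): Brass taper plug of valve block 2, upright in the middle of the block's top. Its flat thumb-bar head is 36 mm long (this point's x), 12 mm thick (y), 23 mm high, its lower edge 52 mm and its top 75 mm above the block's underside. This point is the head's centre, on the plug's vertical axis. It tightens clockwise seen from above and does not sink noticeably.
- bite2 (a joint): How far plug 2 has been turned clockwise since its taper began to bite, rad. It is only started by hand: it first turns freely (0.03 N m) for an unknown angle of 0.6 to 3.4 rad, this value staying 0; then the taper bites, the torque jumps to about 0.25 N m and this value grows. It stays where it is left. Snug: 0.12 to 0.8; stripped beyond 1.0.
- block3_mid (a point): Valve block 3: plain aluminium block, loose, 80 mm (its x) by 45 mm (y) by 45 mm high, 0.5 kg, with a brass plug in its top. Any one of the three blocks may be absent. This point is the aluminium block's centre, 22.5 mm above its underside; z up. Lift it by its 45 mm width, fingers at the middle of its length, either side of the plug.
- plug3 (a point): Brass taper plug of valve block 3, upright in the middle of the block's top. Its flat thumb-bar head is 36 mm long (this point's x), 12 mm thick (y), 23 mm high, its lower edge 52 mm and its top 75 mm above the block's underside. This point is the head's centre, on the plug's vertical axis. It tightens clockwise seen from above and does not sink noticeably.
- bite3 (a joint): How far plug 3 has been turned clockwise since its taper began to bite, rad. It is only started by hand: it first turns freely (0.03 N m) for an unknown angle of 0.6 to 3.4 rad, this value staying 0; then the taper bites, the torque jumps to about 0.25 N m and this value grows. It stays where it is left. Snug: 0.12 to 0.8; stripped beyond 1.0.
Things that resemble listed ones, but are neither listed nor needed, are in the scene too. What is meant by the part that bears v_block_mid is not pink, and is the larger of those in its own colour.

How it is judged:
On the way:
1. if a V-block stands in the fixture, it is standing on the cork mat, let go (horizontal distance between v_block_mid and mat below 0.045 m and height (world z) of v_block_mid below 0.036 m and angle between v_block_mid's own z axis and vertical below 0.1 rad and linear speed of v_block below 0.02 m/s and contact force between the fingers and v_block below 0.1 N), for 0.2 s.
At the end, for the whole second after the job is handed in: Every valve block present stands upright (within 0.1 rad) inside the red tray, its plug 0.12 to 0.8 rad past the start of the bite; the V-block, if present, stands upright on the cork mat, centre within 45 mm of the mat's centre; bystanders within 3 cm of where they were (value of joint bite1 between 0.12 and 0.8 rad and x of block1_mid in the frame of tray between -0.06 and 0.06 m and y of block1_mid in the frame of tray between -0.148 and 0.148 m and height (world z) of each of block1_mid, block2_mid, block3_mid below 0.033 m and angle between each of block1_mid, block2_mid, block3_mid, v_block_mid's own z axis and vertical below 0.1 rad and distance of each of block1_mid, block2_mid, block3_mid from where it was at the start of the episode above 0.05 m and value of joint bite2 between 0.12 and 0.8 rad and x of block2_mid in the frame of tray between -0.06 and 0.06 m and y of block2_mid in the frame of tray between -0.148 and 0.148 m and value of joint bite3 between 0.12 and 0.8 rad and x of block3_mid in the frame of tray between -0.06 and 0.06 m and y of block3_mid in the frame of tray between -0.148 and 0.148 m and horizontal distance between v_block_mid and mat below 0.045 m and height (world z) of v_block_mid below 0.036 m); the robot touches nothing.
It fails at once if a plug is overtightened (more than 1 rad past the bite) and strips its thread (value of joint any of bite1, bite2, bite3 above 1 rad).
It fails at once if a plug is tightened while its block is not in the fixture ((velocity of joint bite1 above 0.25 rad/s and value of joint bite1 above 0.05 rad and horizontal distance between block1_mid and nest_floor above 0.03 m) or (velocity of joint bite2 above 0.25 rad/s and value of joint bite2 above 0.05 rad and horizontal distance between block2_mid and nest_floor above 0.03 m) or (velocity of joint bite3 above 0.25 rad/s and value of joint bite3 above 0.05 rad and horizontal distance between block3_mid and nest_floor above 0.03 m)).
It fails at once if the glue bottle or the micrometer is moved more than 3 cm (distance of any of glue_bottle_mid, micrometer_mid from where it was at the start of the episode above 0.03 m).
Of block1, block2, block3 only 2 to 3 are there at a start; the rules pass over those that are not, and their reading is None.
Of v_block, micrometer, glue_bottle only 1 to 2 are there at a start; the rules pass over those that are not, and their reading is None.
At some moment in a run one of block1, block2, block3 may be knocked a few centimetres aside while the robot is not near it.
It also fails if it takes over 210 s, if anything falls off the work surface, if the arm or the gripper's body presses on something with over 40 N, if the wrist force passes 120 N, or if a joint passes its speed limit or range.

ROBOT

A 7-joint arm with a two-finger parallel gripper is mounted at the origin on the work surface; the furniture and walls round the work are solid. World frame = base frame: x ahead of the robot, y to its left, z up, the work surface at z = 0. Lengths are in m, angles in rad, forces in N, time in s.
With the tool pointing down it reaches from about 0.425 to 0.875 m from the base axis. Payload 8.4 kg.
Tool frame: the origin (TCP) lies midway between the tips of the shut fingers; the grasp point (between the pads) lies 19 mm behind it; z points along the fingers, y is the line along which they close (so a half turn about z gives the same grasp; the last joint's range is limited). The gripper opens to 87 mm and grips with 3 to 60 N. Pads are 19 mm wide; open, the fingers measure 117 mm over their backs; the gripper's body (75 mm by 190 mm) begins 51 mm behind the grasp point.
Start: joints at [1.107, 0.333, 0.04, 1.465, -0.013, 1.343, -0.059], TCP at [0.232, -0.607, 0.189] pointing down, gripper open.
Joint ranges: [-2.58, 2.58], [-0.38, 2.09], [-1.3, 1.39], [0.25, 2.4], [-1.5, 4.64], [0.08, 2.09], [-2.65, 2.65]. Speed limits (rad/s): [2.22, 2.22, 2.79, 2.79, 3.14, 3.14, 3.14].

INTERFACE

Orientations are given as a unit quaternion [w, x, y, z].
In Python, from station import manip gives the robot as it stands.
- The arm moves only by the tool play_rows, never from a script. Its arguments are lists of equal length, an entry for each row: "dp": the shift along the tool's x, y, z as a fraction of full scale, a list of three; "turn": the turn about the tool's z as a fraction of full scale. A call has 1 to 10 rows; each row shifts and turns the commanded pose from where the row before left it, along the tool's axes as they then stand; what a row does not reach is not made up. Full scale, the value 1, is 0.04 m for a shift and 90 degrees for a turn. A row lasts 1/12 s, in which the tool goes at most 41.7 mm and 7.16 degrees, less where a joint would pass 70% of its speed; a pose out of reach is approached as far as the arm can. A call with a number of a shift or a turn outside -1 to 1 is refused whole. A call with a gripper value outside its range is refused whole. "claw" is the opening, from -1 (shut) to 1 (fully open), so that 0 is half open, set as the call begins (left out, the last holds). The fingers move at their own pace and stop on an object; "newtons" is the grip in N (left out, the last holds). Time passes only in rows, so rows that do not move let the fingers close. It gives the time, the measured TCP pose, the force, the opening and the grip force at its end, in the units of the state.
- manip.get_obs(): the state, without advancing time (a new reading comes with each control period).
- manip.camera(name): name is "scene" or "top"; returns the picture (400x640x3 uint8, blue, green, red); there is no depth.
- manip.camera_model(name): a dict with "fx", "fy", "cx", "cy" (pixels), "rvec" (rotation vector, rad) and "tvec" (3), from world to camera coordinates, as OpenCV has them. Camera axes: x right, y down, z forward; pixel columns grow to the right and rows downward; lengths in m; the calibration is good to about 2 mm. A picture is of the moment at which its call begins. camera_model takes no time and is no camera call.
- manip.close_job(): hands the job in; it is judged then, once.
The state is a dict: "time_s": time; "qpos": joint angles; "qd": joint speeds; "joint_efforts": joint torques, N m; "ee_pos": TCP position; "ee_rot": TCP orientation; "ft_force": force on the tool from outside, world axes, zero at the start; "moment": the same for the moment, N m; "grip_width": finger opening in m; "finger_force": force on a finger pad.
Only numpy, scipy, OpenCV 4.12 (cv2) and the standard library are available. Lean on these libraries where they do the work, as an engineer would, in place of code of your own. Each camera call takes 0.05 s, during which the arm holds its last target. There are 200 camera calls.

## Working session

There is one attempt and no reset: what is moved stays moved. The work goes in short steps, Python scripts to look and compute and a tool call to move; the robot and the scene stay as the last step left them, time stands still between calls to the robot, and variables do not carry over. Pictures are saved under pics/ and viewed, at most 14 in all, crops included, and the job is handed in when it is done.

Besides the shell and the picture viewer there is one more tool, called after "Request:" as name([rows], argument=value, ...), one row to a line, values as JSON. play_rows: Moves the arm, as the interface text tells. Its arguments: {"type":"object","properties":{"dp":{"type":"array"},"turn":{"type":"array"},"claw":{"type":"number"},"newtons":{"type":"number"}},"required":["dp","turn"]}

```bash
mkdir -p pics; ls; cat > h.py <<'E'
import numpy as np,cv2
from scipy.spatial.transform import Rotation as R
from station import manip
def snap(n,f):
    im=manip.camera(n);cv2.imwrite(f,im);return im
def ray(n,uv,z):
    m=manip.camera_model(n);Rm=cv2.Rodrigues(np.array(m["rvec"],float))[0];t=np.array(m["tvec"],float).ravel()
    o=-Rm.T@t;d=Rm.T@np.array([(uv[0]-m["cx"])/m["fx"],(uv[1]-m["cy"])/m["fy"],1]);s=(z-o[2])/d[2];return o+s*d
def pix(n,p):
    m=manip.camera_model(n);K=np.array([[m["fx"],0,m["cx"]],[0,m["fy"],m["cy"]],[0,0,1]])
    return cv2.projectPoints(np.array(p,float).reshape(-1,1,3),np.array(m["rvec"],float),np.array(m["tvec"],float),K,None)[0].reshape(-1,2)
def go(x,y,z,yaw=None):
    # prints shift needed in tool axes, units of full scale (0.04 m) ; yaw = tool y direction angle in world
    o=manip.get_obs();q=o["ee_rot"];r=R.from_quat([q[1],q[2],q[3],q[0]])
    d=r.inv().apply(np.array([x,y,z])-o["ee_pos"])/0.04
    ty=r.as_matrix()[:,1];a=np.arctan2(ty[1],ty[0]);s=''
    if yaw is not None:
        dy=(yaw-a+np.pi/2)%np.pi-np.pi/2; s='turn(tool z down) %.3f fs=%.1fdeg'%(-dy/(np.pi/2),-np.degrees(dy))
    print('dp',d.round(3),'ty ang',np.degrees(a).round(1),s,'q7',round(o["qpos"][6],3))
E
python3 - <<'E'
from h import *
for n in("top","scene"):
    im=snap(n,f"pics/{n}0.png")
    m=manip.camera_model(n);print(n,m)
o=manip.get_obs();print(o)
E
```

```text
pics
top {'fx': 499.23038190431004, 'fy': 499.23038190431004, 'cx': 319.7975644423551, 'cy': 198.2679418748881, 'rvec': array([ 2.18953868, -2.19311288,  0.08654578]), 'tvec': array([0.04002619, 0.42095651, 1.30629497])}
scene {'fx': 381.2561413642743, 'fy': 381.2561413642743, 'cx': 322.47772134435183, 'cy': 202.8628316827343, 'rvec': array([ 1.48689871,  2.20874542, -0.77264316]), 'tvec': array([ 0.10050706, -0.26257757,  1.33400032])}
{'time_s': 0.1, 'qpos': array([ 1.10679006,  0.33387339,  0.03987368,  1.46617175, -0.01338214,
        1.3433103 , -0.05850719]), 'qd': array([-6.98967791e-04, -1.02547571e-03,  1.12273142e-03, -1.20770735e-03,
       -6.02810925e-06,  4.92923633e-05,  1.00684184e-03]), 'joint_efforts': array([ 4.59136820e-03, -6.57814050e+01,  1.34031124e+00, -4.04707181e+01,
       -5.97001263e-02,  4.10289760e-02,  4.46231331e-05]), 'ee_pos': array([ 0.23169578, -0.60679474,  0.18813226]), 'ee_rot': array([-7.23097407e-04,  9.83412066e-01,  1.81383982e-01, -1.93551720e-04]), 'ft_force': array([ 1.0322359 , -1.04334039, -1.07655277]), 'moment': array([ 0.02960831,  0.0258565 , -0.03323229]), 'finger_force': 0.0, 'grip_width': 0.08670340843429576}
```

View pics/top0.png

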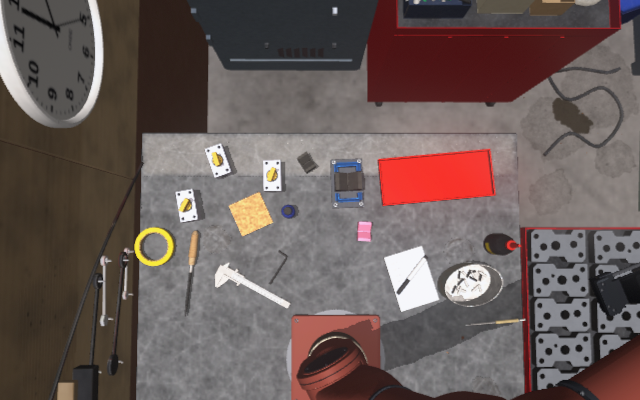

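View pics/scene0.png

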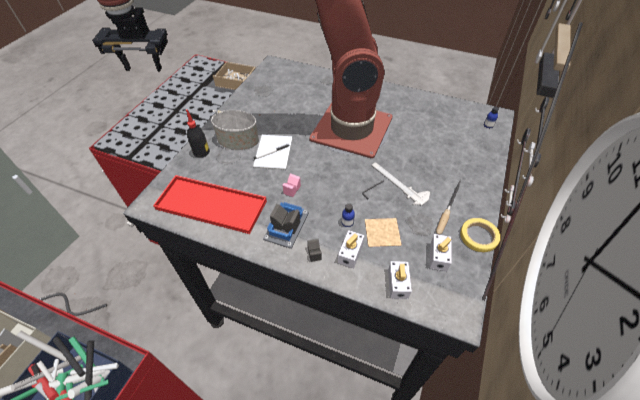

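The top view shows three valve blocks at about (217,161), (272,176) and (186,205), the mat at (250,214), the glue bottle at (289,211), the fixture at (348,183) and the tray at (436,178). There are three V-block candidates: dark in the fixture at (348,181), small dark at (307,161) and pink at (364,231). The one in the fixture fits, because it is not pink and is the larger of the two dark ones. I'll confirm it in an enlarged crop.

```bash
python3 - <<'E'
import cv2
im=cv2.imread('pics/top0.png')
cv2.imwrite('pics/c1.png',cv2.resize(im[135:235,170:310],None,fx=5.7,fy=5.7,interpolation=cv2.INTER_CUBIC))
cv2.imwrite('pics/c2.png',cv2.resize(im[140:250,290:500],None,fx=3.8,fy=3.8,interpolation=cv2.INTER_CUBIC))
E
```

```text
(no output)
```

View pics/c1.png

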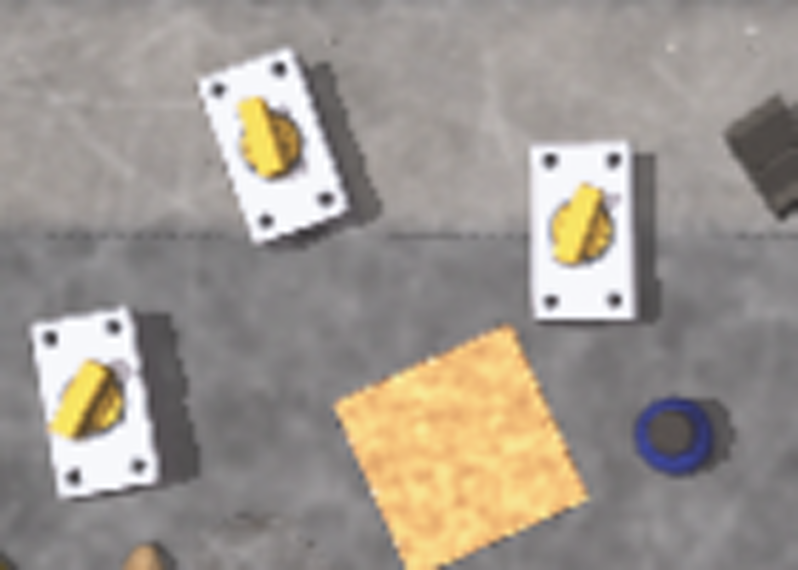

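View pics/c2.png

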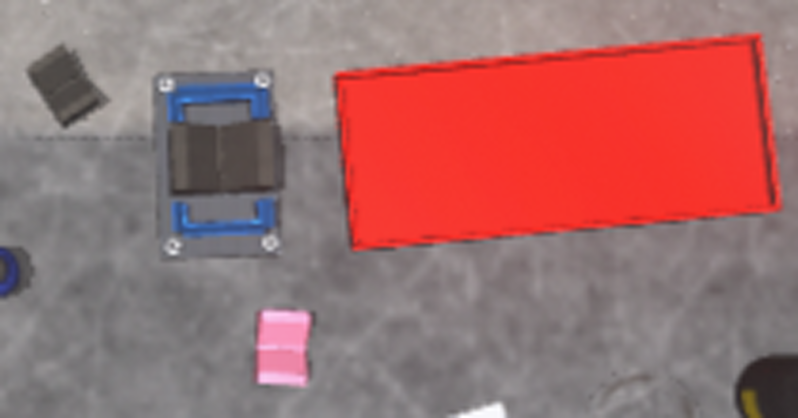

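```bash
cat >> h.py <<'E'
def rect(name,pts,sc,off,z,cam="top"):
    P=np.array([ray(cam,((u+.5)/sc-.5+off[0],(v+.5)/sc-.5+off[1]),z)[:2] for u,v in pts])
    c=P.mean(0);e1=(P[1]-P[0]+P[2]-P[3])/2;e2=(P[3]-P[0]+P[2]-P[1])/2
    print(name,c.round(4),'e1 %.1fmm %.1fdeg'%(1e3*np.hypot(*e1),np.degrees(np.arctan2(e1[1],e1[0]))),'e2 %.1fmm %.1fdeg'%(1e3*np.hypot(*e2),np.degrees(np.arctan2(e2[1],e2[0]))))
    return c
E
python3 - <<'E'
from h import *
a=(5.7,(170,135));b=(3.8,(290,140))
rect('A',[(198,80),(292,48),(348,210),(257,243)],*a,.045)
rect('B',[(530,143),(628,141),(635,320),(535,319)],*a,.045)
rect('C',[(30,325),(128,306),(159,483),(60,498)],*a,.045)
rect('mat',[(333,405),(512,325),(590,497),(410,575)],*a,.003)
rect('screws',[(165,83),(263,80),(270,243),(173,246)],*b,.009)
rect('V',[(170,123),(274,121),(277,190),(172,193)],*b,.063)
rect('tray',[(334,73),(761,34),(781,210),(353,250)],*b,.02)
print(ray('top',(672/5.7+170,435/5.7+135),.076))
for n,l in dict(A=[(249,100),(286,172)],B=[(592,185),(573,262)],C=[(100,362),(66,437)]).items():
  p=[ray('top',(u/5.7+170,v/5.7+135),.075)[:2] for u,v in l];d=p[0]-p[1];print(n,'plugdir',np.degrees(np.arctan2(d[1],d[0])))
im=cv2.imread('pics/scene0.png');cv2.imwrite('pics/c3.png',cv2.resize(im[170:310,240:460],None,fx=3.6,fy=3.6,interpolation=cv2.INTER_CUBIC))
print(pix('scene',[(.6,0,0)]))
go(.6,-.0,.2,0)
E
```

```text
A [0.5186 0.3043] e1 44.4mm -70.4deg e2 79.2mm -160.1deg
B [0.4794 0.1641] e1 44.9mm -89.8deg e2 81.1mm -177.8deg
C [0.4013 0.3838] e1 44.9mm -80.2deg e2 80.6mm -169.2deg
mat [0.3812 0.2235] e1 91.1mm -66.2deg e2 87.9mm -155.3deg
screws [ 0.4635 -0.0331] e1 68.4mm -88.3deg e2 114.8mm -177.7deg
V [ 0.4621 -0.0333] e1 70.3mm -88.7deg e2 47.0mm -178.3deg
tray [ 0.4771 -0.2694] e1 300.4mm -84.8deg e2 124.2mm -174.7deg
[0.38398008 0.12028263 0.076     ]
A plugdir 27.51325826399293
B plugdir -13.52869160623072
C plugdir -23.516565321452955
[[274.04428939 269.43086458]]
dp [ 14.014 -10.887  -0.282] ty ang -69.1 turn(tool z down) -0.768 fs=-69.1deg q7 -0.059
```

View pics/c3.png

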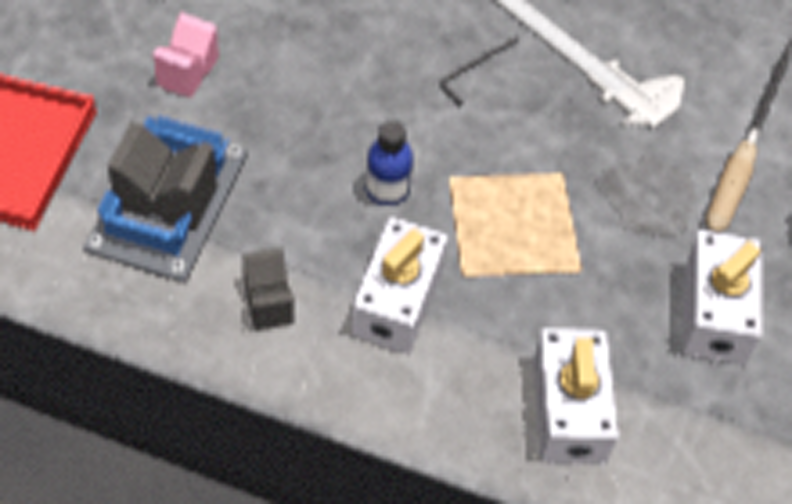

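The crop confirms it: the dark V-block in the fixture is clearly larger than the small dark one at (270,285) in the crop, and the third is pink. I'll move above it now, with the fingers closing along its 45 mm width, which lies along world x.

Request:
play_rows([
  [1,-0.778,0],
  [1,-0.778,0],
  [1,-0.778,0],
  [1,-0.778,0],
  [1,-0.778,0],
  [1,-0.778,0],
  [1,-0.778,0],
], turn=[0,0,0,0,0,0,0])

```text
time_s: 0.68
ee_pos: [0.3835, -0.3558, 0.1888]
ee_rot: [-0.0, 0.983, 0.181, -0.0]
ft_force: [1.3, -0.2, -0.1]
grip_width: 0.0866
finger_force: 0.0
```

Request:
play_rows([
  [1,-0.778,0],
  [1,-0.778,0],
  [1,-0.778,0],
  [1,-0.778,0],
  [1,-0.778,0],
  [1,-0.778,0],
  [0,0,0],
  [0,0,0],
], turn=[0,0,0,0,0,0,0,0])

```text
time_s: 1.35
ee_pos: [0.5134, -0.1411, 0.1886]
ee_rot: [-0.001, 0.983, 0.184, -0.0]
ft_force: [-0.7, -0.9, 0.2]
grip_width: 0.0871
finger_force: 0.0
```

Request:
play_rows([
  [0,0,0],
  [0,0,0],
  [0,0,0],
  [0,0,0],
  [0,0,0],
  [0,0,0],
  [0,0,0],
  [0,0,0],
  [0,0,0],
  [0,0,0],
], turn=[-0.07,-0.07,-0.07,-0.07,-0.07,-0.07,-0.07,-0.07,-0.07,-0.07], claw=0.15)

```text
time_s: 2.18
ee_pos: [0.5117, -0.1456, 0.1886]
ee_rot: [-0.0, 0.743, 0.67, -0.0]
ft_force: [0.2, 0.0, 0.2]
grip_width: 0.0507
finger_force: 0.0
```

```bash
python3 - <<'E'
from h import *
o=manip.get_obs();print(o["ee_pos"],o["grip_width"],o["time_s"]);go(.463,-.033,.10,np.radians(2))
E
```

```text
[ 0.51171456 -0.1456279   0.18863826] 0.05072698604157485 2.1833
dp [ 2.676 -1.5    2.216] ty ang -5.9 turn(tool z down) -0.088 fs=-7.9deg q7 0.046
```

Request:
play_rows([
  [0,0,0],
  [0,0,0],
  [0.67,-0.37,0.5],
  [0.67,-0.37,0.5],
  [0.67,-0.37,0.5],
  [0.47,-0.69,0.5],
  [0,0,0],
  [0,0,0],
], turn=[-0.044,-0.044,0,0,0,0,0,0])

```text
time_s: 2.85
ee_pos: [0.4347, -0.0478, 0.1076]
ee_rot: [-0.001, 0.696, 0.718, -0.001]
ft_force: [1.4, -0.2, 0.3]
grip_width: 0.0501
finger_force: 0.0
```

```bash
python3 - <<'E'
from h import *
o=manip.get_obs();print(o["ee_pos"],o["grip_width"],o["time_s"],o["ft_force"]);go(.463,-.033,.012,np.radians(2))
snap('top','pics/t1.png')
E
```

```text
[ 0.43469322 -0.04775246  0.10755673] 0.05007492889503942 2.85 [ 1.38547151 -0.19117096  0.30744016]
dp [0.348 0.727 2.386] ty ang 1.8 turn(tool z down) -0.002 fs=-0.2deg q7 0.05
```

Request:
play_rows([
  [0.35,0.73,0],
  [0,0,0],
  [0,0,0],
  [0,0,0.5],
  [0,0,0.5],
  [0,0,0],
  [0,0,0],
], turn=[0,0,0,0,0,0,0])

```text
time_s: 3.48
ee_pos: [0.4658, -0.0331, 0.0689]
ee_rot: [-0.001, 0.696, 0.718, -0.0]
ft_force: [0.5, 0.0, 0.5]
grip_width: 0.0502
finger_force: 0.0
```

```bash
python3 - <<'E'
from h import *
o=manip.get_obs();print(o["ee_pos"],o["grip_width"],o["ft_force"]);go(.463,-.033,.012,np.radians(2))
im=snap('scene','pics/s1.png')
a=cv2.resize(im[170:270,230:340],None,fx=5.5,fy=5.5,interpolation=cv2.INTER_CUBIC);cv2.imwrite('pics/s1c.png',a)
E
```

```text
[ 0.46580194 -0.03305111  0.06893765] 0.0501545442177627 [0.51476312 0.03271453 0.49838857]
dp [ 0.003 -0.068  1.424] ty ang 1.7 turn(tool z down) -0.003 fs=-0.3deg q7 -0.045
```

View pics/s1c.png

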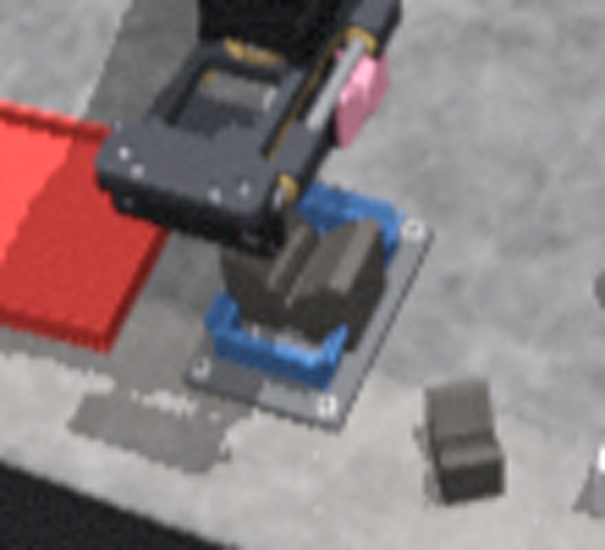

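The gripper is above the V-block, but I can't clearly see the fingers against it. I'll check with projections.

```bash
python3 - <<'E'
from h import *
P=[(.466,-.033,.069),(.493,-.033,.069),(.439,-.033,.069),(.462,-.033,.063),(.462,-.033,.008),(.466,-.033,.139),(.466,-.128,.139),(.466,.062,.139)]
print(((pix('scene',P)-[230,170])*5.5).round())
print(pix('top',P).round(1))
im=cv2.imread('pics/s1.png')
t=snap('top','pics/t2.png');
c=cv2.resize(t[130:240,290:420],None,fx=4.5,fy=4.5,interpolation=cv2.INTER_CUBIC);cv2.imwrite('pics/t2c.png',c)
E
```

```text
[[291. 227.]
 [266. 269.]
 [315. 187.]
 [296. 229.]
 [304. 294.]
 [279. 135.]
 [ 97.  77.]
 [469. 196.]]
[[348.4 179.1]
 [348.4 168.6]
 [348.5 189.7]
 [348.3 180.9]
 [346.9 183.1]
 [350.4 176. ]
 [389.8 176. ]
 [310.9 176. ]]
```

View pics/t2c.png

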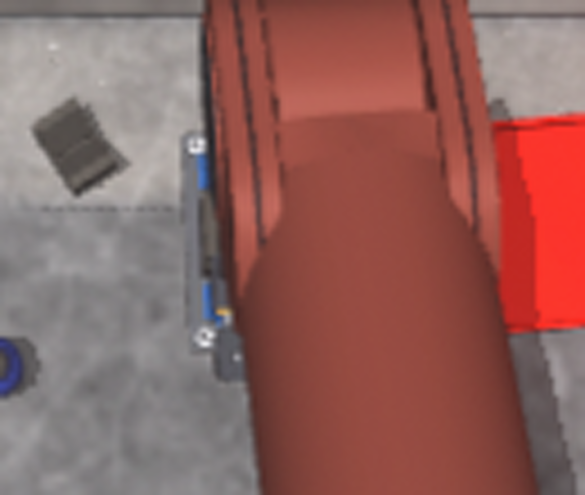

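The arm hides the fixture from above. In the scene crop the near finger at (265,245) agrees with the projected (266,269). I'll descend in stages and watch the force.

Request:
play_rows([
  [0,-0.07,0.2],
  [0,0,0.3],
  [0,0,0.3],
  [0,0,0.2],
  [0,0,0],
  [0,0,0],
], turn=[0,0,0,0,0,0])

```text
time_s: 4.08
ee_pos: [0.4633, -0.0322, 0.0291]
ee_rot: [-0.0, 0.696, 0.718, -0.0]
ft_force: [-0.8, 0.3, 1.1]
grip_width: 0.0502
finger_force: 0.0
```

No contact, so I'll go down to z≈0.012 and grip.

Request:
play_rows([
  [0,0,0.2],
  [0,0,0.2],
  [0,0,0],
  [0,0,0],
], turn=[0,0,0,0])

```text
time_s: 4.42
ee_pos: [0.463, -0.0322, 0.0125]
ee_rot: [-0.0, 0.696, 0.718, -0.0]
ft_force: [-0.1, 0.3, 1.1]
grip_width: 0.0494
finger_force: 0.0
```

Request:
play_rows([
  [0,0,0],
  [0,0,0],
  [0,0,0],
  [0,0,0],
], turn=[0,0,0,0], claw=-1, newtons=45)

```text
time_s: 4.75
ee_pos: [0.4638, -0.0319, 0.014]
ee_rot: [0.0, 0.696, 0.718, 0.0]
ft_force: [-6.3, 0.5, 14.9]
grip_width: 0.0315
finger_force: 26.8
```

Request:
play_rows([
  [0,0,-0.5],
  [0,0,-0.5],
  [0,0,-0.5],
  [0,0,-0.5],
  [0,0,-0.5],
  [0,0,-0.5],
  [0,0,0],
  [0,0,0],
], turn=[0,0,0,0,0,0,0,0])

```text
time_s: 5.42
ee_pos: [0.4643, -0.0324, 0.1341]
ee_rot: [0.001, 0.696, 0.718, 0.001]
ft_force: [0.7, 0.7, 0.3]
grip_width: 0.0004
finger_force: 0.0
```

```bash
python3 - <<'E'
from h import *
o=manip.get_obs();print(o["ee_pos"],o["grip_width"],o["ft_force"],o["finger_force"],o["qpos"]);go(.381,.2235,.132)
go(.47,.10,.132)
E
```

```text
[ 0.4643364  -0.03237889  0.13411146] 0.0004213945456067555 [0.66996018 0.73179684 0.32491456] 0.0 [ 5.18678100e-01  2.32703390e-02 -5.46093550e-01  1.94725767e+00
  1.39210235e-02  1.17190721e+00 -1.05836616e-03]
dp [ 6.46  -1.88   0.043] ty ang 1.8  q7 -0.001
dp [3.303 0.246 0.051] ty ang 1.8  q7 -0.001
```

The grip slipped: it closed to 31 mm and then shut. I'll look.

```bash
python3 - <<'E'
from h import *
im=snap('scene','pics/s2.png')
a=cv2.resize(im[170:270,230:340],None,fx=5.5,fy=5.5,interpolation=cv2.INTER_CUBIC);cv2.imwrite('pics/s2c.png',a)
E
```

```text
(no output)
```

View pics/s2c.png

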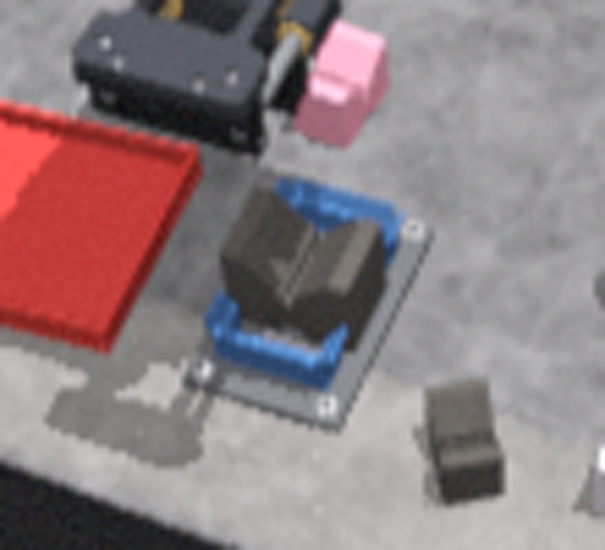

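The V-block has not moved. Its groove reaches about half-way down, so the pads met mostly notch. The image also shows the opened finger tips sitting several mm above the TCP height, so I'll regrip lower and feel for the plate.

Request:
play_rows([
  [0,0,0],
  [0,0,0],
  [0,0,0],
  [0,0,0],
  [0,0,0],
  [0,0,0],
  [0,0,0],
  [0,0,0],
], turn=[0,0,0,0,0,0,0,0], claw=0.15)

```text
time_s: 6.13
ee_pos: [0.4634, -0.0323, 0.1329]
ee_rot: [-0.0, 0.696, 0.718, 0.0]
ft_force: [-0.4, 0.5, -0.4]
grip_width: 0.045
finger_force: 0.0
```

Request:
play_rows([
  [0,-0.03,0.5],
  [0,0,0.5],
  [0,0,0.5],
  [0,0,0.5],
  [0,0,0.5],
  [0,0,0.5],
  [0,0,0.1],
  [0,0,0],
  [0,0,0],
], turn=[0,0,0,0,0,0,0,0,0])

```text
time_s: 6.88
ee_pos: [0.4624, -0.0322, 0.0096]
ee_rot: [-0.0, 0.696, 0.718, 0.0]
ft_force: [0.4, -0.3, -0.2]
grip_width: 0.0498
finger_force: 0.0
```

Request:
play_rows([
  [0,0,0.05],
  [0,0,0],
  [0,0,0],
], turn=[0,0,0])

```text
time_s: 7.13
ee_pos: [0.4626, -0.0324, 0.0076]
ee_rot: [0.0, 0.696, 0.718, 0.0]
ft_force: [0.1, 0.1, -0.7]
grip_width: 0.05
finger_force: 0.0
```

Request:
play_rows([
  [0,0,0.05],
  [0,0,0],
  [0,0,0],
], turn=[0,0,0])

```text
time_s: 7.38
ee_pos: [0.4622, -0.0323, 0.005]
ee_rot: [0.0, 0.696, 0.718, -0.0]
ft_force: [-0.1, 0.7, -1.0]
grip_width: 0.0503
finger_force: 0.0
```

Request:
play_rows([
  [0,0,0.05],
  [0,0,0],
  [0,0,0],
], turn=[0,0,0])

```text
time_s: 7.63
ee_pos: [0.4621, -0.0322, 0.0028]
ee_rot: [-0.0, 0.696, 0.718, -0.0]
ft_force: [-0.6, 0.1, 0.2]
grip_width: 0.0499
finger_force: 0.0
```

Request:
play_rows([
  [0,0,0],
  [0,0,0],
  [0,0,0],
  [0,0,0],
], turn=[0,0,0,0], claw=0.0, newtons=30)

```text
time_s: 7.97
ee_pos: [0.4633, -0.0323, 0.0033]
ee_rot: [0.001, 0.696, 0.718, 0.001]
ft_force: [4.5, 0.3, -2.2]
grip_width: 0.0445
finger_force: 30.0
```

Gripped at 44.5 mm. I'll firm up the grip and lift gently.

Request:
play_rows([
  [0,0,0],
  [0,0,0],
  [0,0,0],
], turn=[0,0,0], claw=-0.3, newtons=60)

```text
time_s: 8.22
ee_pos: [0.4632, -0.0322, 0.0033]
ee_rot: [0.001, 0.696, 0.718, 0.001]
ft_force: [5.2, 0.2, -1.7]
grip_width: 0.044
finger_force: 60.0
```

Request:
play_rows([
  [0,0,-0.1],
  [0,0,-0.2],
  [0,0,-0.2],
  [0,0,0],
], turn=[0,0,0,0])

```text
time_s: 8.55
ee_pos: [0.4624, -0.0323, 0.0242]
ee_rot: [0.0, 0.696, 0.718, 0.0]
ft_force: [1.0, 0.3, -7.9]
grip_width: 0.0438
finger_force: 60.0
```

Request:
play_rows([
  [0,0,-0.4],
  [0,0,-0.5],
  [0,0,-0.5],
  [0,0,-0.5],
  [0,0,0],
  [0,0,0],
], turn=[0,0,0,0,0,0])

```text
time_s: 9.05
ee_pos: [0.4627, -0.0325, 0.0992]
ee_rot: [0.001, 0.696, 0.718, 0.0]
ft_force: [0.4, -0.0, -9.0]
grip_width: 0.0439
finger_force: 60.0
```

Request:
play_rows([
  [0.7,-0.21,0],
  [0.7,-0.21,0],
  [0.7,-0.21,0],
  [0.7,-0.21,0],
  [0.7,-0.21,0],
  [0.7,-0.21,0],
  [0.7,-0.21,0],
  [0.7,-0.21,0],
  [0.7,-0.21,0],
  [0,0,0],
], turn=[0,0,0,0,0,0,0,0,0,0])

```text
time_s: 9.88
ee_pos: [0.3754, 0.2226, 0.0979]
ee_rot: [-0.002, 0.693, 0.721, 0.0]
ft_force: [-0.5, 1.1, -8.8]
grip_width: 0.0438
finger_force: 60.0
```

```bash
python3 - <<'E'
from h import *
o=manip.get_obs();print(o["ee_pos"],o["grip_width"],o["ft_force"],o["finger_force"],o["qpos"]);go(.381,.226,.0)
E
```

```text
[0.37536901 0.22260614 0.09786422] 0.04376795154658901 [-0.49706668  1.06517165 -8.81773482] 59.95688439812511 [ 0.22893113  0.01339575 -0.8519294   2.03812589  0.00781748  1.09482111
 -0.58812497]
dp [0.073 0.148 2.447] ty ang 2.2  q7 -0.588
```

Request:
play_rows([
  [0.07,0.15,0.5],
  [0,0,0.5],
  [0,0,0.5],
  [0,0,0.4],
  [0,0,0.3],
  [0,0,0.15],
  [0,0,0.0],
  [0,0,0],
], turn=[0,0,0,0,0,0,0,0])

```text
time_s: 10.55
ee_pos: [0.3845, 0.2202, 0.005]
ee_rot: [-0.0, 0.696, 0.718, -0.0]
ft_force: [-0.0, -0.1, -8.5]
grip_width: 0.044
finger_force: 60.0
```

Request:
play_rows([
  [0,0,0.05],
  [0,0,0],
  [0,0,0],
], turn=[0,0,0])

```text
time_s: 10.8
ee_pos: [0.3851, 0.2203, 0.0035]
ee_rot: [0.0, 0.696, 0.718, 0.0]
ft_force: [0.1, -0.5, -9.0]
grip_width: 0.0438
finger_force: 60.0
```

Request:
play_rows([
  [0,0,0.05],
  [0,0,0.05],
  [0,0,0],
  [0,0,0],
], turn=[0,0,0,0])

```text
time_s: 11.13
ee_pos: [0.3845, 0.2201, -0.0011]
ee_rot: [-0.0, 0.696, 0.718, -0.0]
ft_force: [-0.3, 1.0, -9.2]
grip_width: 0.0436
finger_force: 60.0
```

Request:
play_rows([
  [0,0,0],
  [0,0,0],
  [0,0,0],
  [0,0,0],
  [0,0,0],
], turn=[0,0,0,0,0], claw=0.5)

```text
time_s: 11.55
ee_pos: [0.3851, 0.2205, -0.0006]
ee_rot: [0.0, 0.696, 0.718, 0.0]
ft_force: [0.0, 0.2, -0.2]
grip_width: 0.0633
finger_force: 0.0
```

Request:
play_rows([
  [0,0,-0.4],
  [0,0,-0.5],
  [0,0,-0.5],
  [0,0,-0.5],
  [0,0,-0.5],
  [0,0,-0.5],
  [0,0,-0.5],
  [0,0,0],
], turn=[0,0,0,0,0,0,0,0], claw=1)

```text
time_s: 12.22
ee_pos: [0.3865, 0.2214, 0.1387]
ee_rot: [0.001, 0.696, 0.718, 0.002]
ft_force: [1.2, 0.0, 0.6]
grip_width: 0.0869
finger_force: 0.0
```

```bash
python3 - <<'E'
from h import *
o=manip.get_obs();print(o["qpos"],o["time_s"])
im=snap('scene','pics/s3.png');cv2.imwrite('pics/s3c.png',cv2.resize(im[170:310,240:460],None,fx=3.6,fy=3.6,interpolation=cv2.INTER_CUBIC))
go(.4794,.1641,.14,np.radians(92)); snap('top','pics/t3.png')
E
```

```text
[ 0.2545756  -0.02215559 -0.84869334  1.97341101 -0.01610887  1.17748106
 -0.5558868 ] 12.2167
dp [-1.491  2.29  -0.07 ] ty ang 1.8 turn(tool z down) 0.998 fs=89.8deg q7 -0.557
```

View pics/s3c.png

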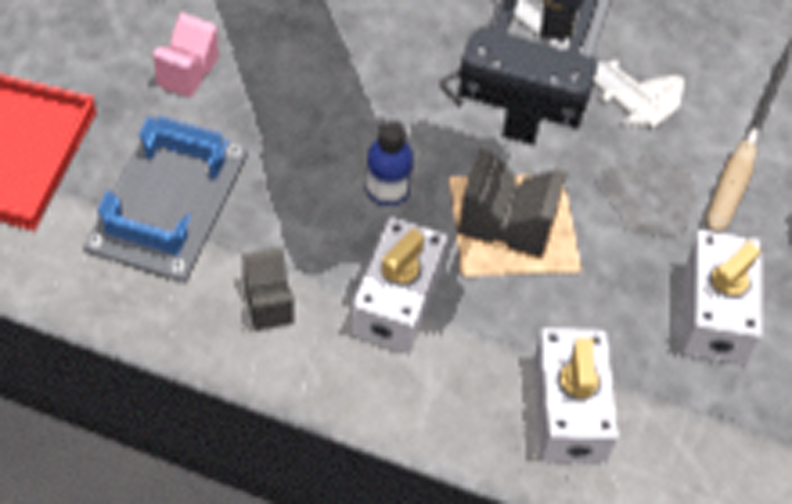

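The V-block stands upright on the mat and the fixture is empty. Next is block B at (.479,.164), with the fingers closing along world y.

Request:
play_rows([
  [0,0,0],
  [0,0,0],
  [0,0,0],
  [0,0,0],
  [0,0,0],
  [0,0,0],
  [0,0,0],
], turn=[-0.077,-0.077,-0.077,-0.077,-0.077,-0.077,-0.077])

```text
time_s: 12.9
ee_pos: [0.3839, 0.2198, 0.1338]
ee_rot: [-0.001, 0.336, 0.942, -0.001]
ft_force: [-0.2, -1.3, 0.9]
grip_width: 0.0871
finger_force: 0.0
```

Request:
play_rows([
  [0,0,0],
  [0,0,0],
  [0,0,0],
  [0,0,0],
  [0,0,0],
  [0,0,0],
  [0,0,0],
  [0,0,0],
], turn=[-0.077,-0.077,-0.077,-0.077,-0.077,-0.077,0,0])

```text
time_s: 13.57
ee_pos: [0.3841, 0.22, 0.1341]
ee_rot: [-0.001, -0.015, 1.0, -0.0]
ft_force: [-0.4, 0.5, -0.6]
grip_width: 0.0872
finger_force: 0.0
```

```bash
python3 - <<'E'
from h import *
im=snap('top','pics/t4.png');cv2.imwrite('pics/t4c.png',cv2.resize(im[130:240,170:310],None,fx=5.0,fy=5.0,interpolation=cv2.INTER_CUBIC))
go(.4794,.1641,.008,np.radians(92))
E
```

```text
dp [-2.342 -1.465  3.155] ty ang 91.7 turn(tool z down) -0.004 fs=-0.3deg q7 1.01
```

Request:
play_rows([
  [-0.6,-0.37,0],
  [-0.6,-0.37,0],
  [-0.6,-0.37,0],
  [-0.54,-0.36,0],
  [0,0,0],
  [0,0,0.5],
  [0,0,0.5],
  [0,0,0.4],
  [0,0,0],
  [0,0,0],
], turn=[0,0,0,0,0,0,0,0,0,0])

```text
time_s: 14.45
ee_pos: [0.4792, 0.1646, 0.0785]
ee_rot: [-0.001, -0.016, 1.0, 0.0]
ft_force: [0.1, -0.9, 0.7]
grip_width: 0.0868
finger_force: 0.0
```

```bash
python3 - <<'E'
from h import *
go(.4794,.1641,.008,np.radians(92));o=manip.get_obs();print(o["ee_pos"],o["ft_force"])
E
```

```text
dp [-0.008 -0.013  1.762] ty ang 91.8 turn(tool z down) -0.002 fs=-0.2deg q7 1.054
[0.47919763 0.1645975  0.07847973] [ 0.14441515 -0.8543956   0.7115102 ]
```

Request:
play_rows([
  [0,0,0.5],
  [0,0,0.5],
  [0,0,0.4],
  [0,0,0.2],
  [0,0,0.14],
  [0,0,0],
  [0,0,0],
], turn=[0,0,0,0,0,0,0])

```text
time_s: 15.03
ee_pos: [0.4807, 0.1648, 0.0103]
ee_rot: [0.0, -0.016, 1.0, 0.0]
ft_force: [-0.3, 0.4, -0.2]
grip_width: 0.087
finger_force: 0.0
```

Request:
play_rows([
  [0,0,0],
  [0,0,0],
  [0,0,0],
  [0,0,0],
  [0,0,0],
  [0,0,0],
  [0,0,0],
], turn=[0,0,0,0,0,0,0], claw=-0.1, newtons=40)

```text
time_s: 15.62
ee_pos: [0.4801, 0.1644, 0.0094]
ee_rot: [0.0, -0.017, 1.0, 0.0]
ft_force: [-0.2, -0.1, 0.4]
grip_width: 0.0481
finger_force: 0.0
```

Request:
play_rows([
  [0,0,-0.4],
  [0,0,-0.6],
  [0,0,-0.6],
  [0,0,-0.6],
  [0,0,0],
  [0,0,0],
], turn=[0,0,0,0,0,0])

```text
time_s: 16.12
ee_pos: [0.4811, 0.1647, 0.0986]
ee_rot: [0.001, -0.017, 1.0, 0.0]
ft_force: [-0.6, 1.1, 0.2]
grip_width: 0.0392
finger_force: 0.0
```

```bash
python3 - <<'E'
from h import *
go(.463,-.0327,.095,np.radians(92));o=manip.get_obs();print(o["ee_pos"],o["ft_force"],o["qpos"])
E
```

```text
dp [ 0.615 -4.918  0.087] ty ang 91.9 turn(tool z down) -0.001 fs=-0.1deg q7 1.071
[0.48109381 0.16472333 0.09859237] [-0.64094837  1.08010203  0.24132935] [ 0.27379141  0.18499084 -0.75290136  1.88957371  0.14150745  1.11766656
  1.071358  ]
```

I lifted before the fingers had closed, so I'll repeat it with a longer wait.

Request:
play_rows([
  [0,0,0],
  [0,0,0],
  [0,0,0],
  [0,0,0],
  [0,0,0],
  [0,0,0],
  [0,0,0],
  [0,0,0],
], turn=[0,0,0,0,0,0,0,0], claw=0.6)

```text
time_s: 16.78
ee_pos: [0.4801, 0.1645, 0.0973]
ee_rot: [-0.0, -0.017, 1.0, 0.0]
ft_force: [1.2, 0.7, 0.5]
grip_width: 0.0692
finger_force: 0.0
```

Request:
play_rows([
  [0.05,0,0.5],
  [0,0,0.5],
  [0,0,0.5],
  [0,0,0.5],
  [0,0,0.25],
  [0,0,0],
  [0,0,0],
], turn=[0,0,0,0,0,0,0])

```text
time_s: 17.37
ee_pos: [0.478, 0.1646, 0.0076]
ee_rot: [-0.0, -0.017, 1.0, 0.0]
ft_force: [0.9, -0.3, 0.9]
grip_width: 0.0692
finger_force: 0.0
```

Request:
play_rows([
  [0,0,0],
  [0,0,0],
  [0,0,0],
  [0,0,0],
  [0,0,0],
  [0,0,0],
  [0,0,0],
  [0,0,0],
  [0,0,0],
], turn=[0,0,0,0,0,0,0,0,0], claw=-0.2, newtons=40)

```text
time_s: 18.12
ee_pos: [0.4785, 0.1648, 0.0079]
ee_rot: [0.0, -0.017, 1.0, 0.0]
ft_force: [-0.7, 0.9, 6.8]
grip_width: 0.0438
finger_force: 40.0
```

Request:
play_rows([
  [0,0,-0.3],
  [0,0,-0.6],
  [0,0,-0.6],
  [0,0,-0.6],
  [0,0,0],
  [0,0,0],
], turn=[0,0,0,0,0,0])

```text
time_s: 18.62
ee_pos: [0.4785, 0.1642, 0.0921]
ee_rot: [0.001, -0.016, 1.0, -0.0]
ft_force: [-0.0, -0.0, -5.7]
grip_width: 0.044
finger_force: 40.0
```

Request:
play_rows([
  [0.07,-0.6,0],
  [0.07,-0.6,0],
  [0.07,-0.6,0],
  [0.07,-0.6,0],
  [0.07,-0.6,0],
  [0.07,-0.6,0],
  [0.07,-0.6,0],
  [0.07,-0.6,0],
  [0,0,0],
  [0,0,0],
], turn=[0,0,0,0,0,0,0,0,0,0])

```text
time_s: 19.45
ee_pos: [0.4604, -0.0297, 0.0896]
ee_rot: [-0.002, -0.015, 1.0, 0.0]
ft_force: [-0.9, 1.9, -5.0]
grip_width: 0.0434
finger_force: 40.0
```

```bash
python3 - <<'E'
from h import *
go(.4635,-.0327,.016,np.radians(92.2));o=manip.get_obs();print(o["ee_pos"],o["ft_force"],o["qpos"],o["grip_width"])
im=snap('scene','pics/s4.png');cv2.imwrite('pics/s4c.png',cv2.resize(im[150:260,230:350],None,fx=5,fy=5,interpolation=cv2.INTER_CUBIC))
E
```

```text
dp [-0.081 -0.079  1.84 ] ty ang 91.7 turn(tool z down) -0.005 fs=-0.5deg q7 1.534
[ 0.46041282 -0.02965901  0.08962936] [-0.90740101  1.85450494 -4.9898402 ] [ 0.55985282  0.07249132 -0.60633144  2.0019651   0.04620959  1.0837731
  1.53391136] 0.04336203895787909
```

Request:
play_rows([
  [-0.06,-0.08,0],
  [0,0,0],
  [0,0,0.5],
  [0,0,0.5],
  [0,0,0.2],
  [0,0,0],
  [0,0,0],
], turn=[-0.005,0,0,0,0,0,0])

```text
time_s: 20.08
ee_pos: [0.4645, -0.0308, 0.0434]
ee_rot: [-0.0, -0.021, 1.0, 0.0]
ft_force: [0.2, 0.0, -4.9]
grip_width: 0.0439
finger_force: 40.0
```

```bash
python3 - <<'E'
from h import *
go(.463,-.033,.016,np.radians(92.2));o=manip.get_obs();print(o["ee_pos"],o["ft_force"])
E
```

```text
dp [ 0.039 -0.054  0.686] ty ang 92.4 turn(tool z down) 0.002 fs=0.2deg q7 1.504
[ 0.46448632 -0.03077392  0.04342754] [ 1.57875165e-01  8.90904366e-06 -4.88633604e+00]
```

Request:
play_rows([
  [0.04,-0.05,0],
  [0,0,0.15],
  [0,0,0.15],
  [0,0,0.15],
  [0,0,0],
  [0,0,0],
], turn=[0,0,0,0,0,0])

```text
time_s: 20.58
ee_pos: [0.4605, -0.0338, 0.0251]
ee_rot: [-0.002, -0.02, 1.0, -0.0]
ft_force: [-12.5, -0.2, 6.4]
grip_width: 0.0441
finger_force: 40.0
```

Request:
play_rows([
  [0,0,0.1],
  [0,0,0.08],
  [0,0,0],
  [0,0,0],
], turn=[0,0,0,0])

```text
time_s: 20.92
ee_pos: [0.4641, -0.0338, 0.0215]
ee_rot: [0.001, -0.02, 1.0, -0.001]
ft_force: [-18.1, -0.2, 40.6]
grip_width: 0.0443
finger_force: 40.0
```

It is catching on the +x lead-in. I'll lift slightly and shift −x.

Request:
play_rows([
  [0,0,-0.2],
  [0.08,0,0],
  [0,0,0],
  [0,0,0],
], turn=[0,0,0,0])

```text
time_s: 21.25
ee_pos: [0.4594, -0.0337, 0.0257]
ee_rot: [-0.0, -0.02, 1.0, -0.0]
ft_force: [-0.5, -0.3, -4.9]
grip_width: 0.0451
finger_force: 40.0
```

Request:
play_rows([
  [0,0,0.1],
  [0,0,0.1],
  [0,0,0],
  [0,0,0],
], turn=[0,0,0,0])

```text
time_s: 21.58
ee_pos: [0.4631, -0.0334, 0.0194]
ee_rot: [0.003, -0.021, 1.0, -0.0]
ft_force: [5.1, 0.6, 6.8]
grip_width: 0.0446
finger_force: 40.0
```

Request:
play_rows([
  [-0.03,0,0.08],
  [0,0,0],
  [0,0,0],
], turn=[0,0,0])

```text
time_s: 21.83
ee_pos: [0.465, -0.0334, 0.0173]
ee_rot: [0.003, -0.021, 1.0, -0.0]
ft_force: [0.7, 0.4, 21.0]
grip_width: 0.0444
finger_force: 40.0
```

Request:
play_rows([
  [0,0,0],
  [0,0,0],
  [0,0,0],
  [0,0,0],
  [0,0,0],
], turn=[0,0,0,0,0], claw=0.6)

```text
time_s: 22.25
ee_pos: [0.4608, -0.0334, 0.0146]
ee_rot: [-0.0, -0.021, 1.0, 0.0]
ft_force: [-0.3, 0.0, -1.2]
grip_width: 0.0668
finger_force: 0.0
```

Request:
play_rows([
  [0,0,-0.4],
  [0,0,-0.6],
  [0,0,-0.6],
  [0,0,-0.6],
  [0,0,-0.6],
  [0,0,-0.6],
  [0,0,-0.3],
  [0,0,0],
], turn=[0,0,0,0,0,0,0,0])

```text
time_s: 22.92
ee_pos: [0.4627, -0.0336, 0.1656]
ee_rot: [0.002, -0.021, 1.0, -0.001]
ft_force: [0.6, 0.6, 0.2]
grip_width: 0.0696
finger_force: 0.0
```

```bash
python3 - <<'E'
from h import *
o=manip.get_obs();print(o["ee_pos"],o["ft_force"],o["moment"])
s=snap('scene','pics/s5.png');a=cv2.resize(s[165:255,240:340],None,fx=5,fy=5,interpolation=cv2.INTER_CUBIC)
t=snap('top','pics/t5.png')
cv2.imwrite('pics/s5c.png',a)
E
```

```text
[ 0.46271051 -0.03356864  0.16562727] [0.59752633 0.6082723  0.23884948] [ 0.09310846 -0.09803969  0.01607978]
```

View pics/s5c.png

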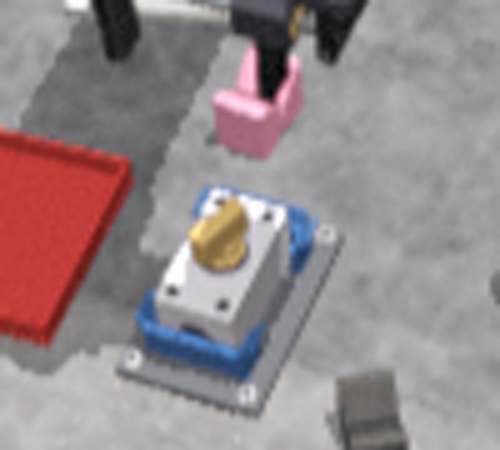

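```bash
python3 - <<'E'
from h import *
for z in(.053,.065):
  c=[(.4635+a*.04*np.cos(.04)-b*.0225*np.sin(.04),-.033+a*.04*np.sin(.04)+b*.0225,z) for a,b in((-1,-1),(-1,1),(1,1),(1,-1))]
  print(((pix('scene',c)-[240,165])*5).round())
print(((pix('scene',[(.4635,-.033,.083),(.4635,-.033,.071)])-[240,165])*5).round())
s=cv2.imread('pics/s5.png');cv2.imwrite('pics/s5d.png',cv2.resize(s[195:245,260:310],None,fx=12,fy=12,interpolation=cv2.INTER_CUBIC))
c=[(.4635+a*.04*np.cos(.04)-b*.0225*np.sin(.04),-.033+a*.04*np.sin(.04)+b*.0225,.053) for a,b in((-1,-1),(-1,1),(1,1),(1,-1))]
print(((pix('scene',c)-[260,195])*12).round())
E
```

```text
[[211. 181.]
 [286. 203.]
 [228. 315.]
 [150. 291.]]
[[209. 168.]
 [284. 189.]
 [226. 302.]
 [148. 278.]]
[[215. 212.]
 [216. 226.]]
[[265.  75.]
 [445. 126.]
 [307. 396.]
 [121. 339.]]
```

View pics/s5d.png

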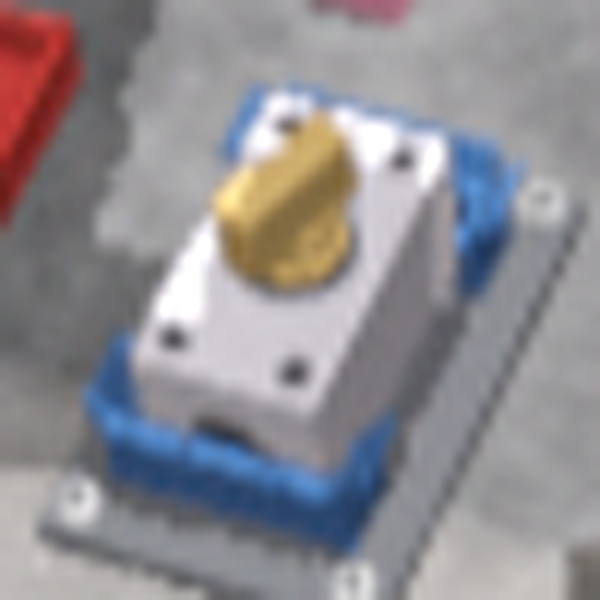

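```bash
python3 - <<'E'
from h import *
p=[ray('scene',(u/12+260,v/12+195),.083)[:2] for u,v in((230,200),(335,130))]
d=p[1]-p[0];print(p,np.degrees(np.arctan2(d[1],d[0])),np.hypot(*d))
go(.463,-.033,.05,np.radians(76.5))
E
```

```text
[array([ 0.47980238, -0.03599755]), array([ 0.45356343, -0.02304956])] 153.73529925625368 0.02925975713698135
dp [-0.049  0.013  2.817] ty ang 92.3 turn(tool z down) 0.176 fs=15.8deg q7 1.599
```

Request:
play_rows([
  [-0.02,0.01,0],
  [0,0,0],
  [0,0,0],
  [0,0,0],
  [0,0,0.6],
  [0,0,0.6],
  [0,0,0.6],
  [0,0,0.6],
  [0,0,0.28],
  [0,0,0],
], turn=[0.06,0.06,0.06,0.06,0,0,0,0,0,0], claw=0)

```text
time_s: 23.85
ee_pos: [0.4591, -0.0327, 0.0525]
ee_rot: [-0.003, 0.167, 0.986, 0.0]
ft_force: [0.2, 0.6, -0.4]
grip_width: 0.0439
finger_force: 0.0
```

Request:
play_rows([
  [0,0,0],
  [0,0,0],
  [0,0,0],
  [0,0,0],
  [0,0,0],
  [0,0,0],
  [0,0,0],
  [0,0,0],
  [0,0,0],
], turn=[0,0,0,0,0,0,0,0,0], claw=-1, newtons=40)

```text
time_s: 24.6
ee_pos: [0.4619, -0.0331, 0.0558]
ee_rot: [0.0, 0.167, 0.986, -0.0]
ft_force: [0.3, -0.5, -0.8]
grip_width: 0.0013
finger_force: 0.0
```

```bash
cat >> h.py <<'E'
def st():
    o=manip.get_obs();q=o["ee_rot"];ty=R.from_quat([q[1],q[2],q[3],q[0]]).as_matrix()[:,1]
    print('t',round(o["time_s"],2),o["ee_pos"].round(4),'ty %.1f'%np.degrees(np.arctan2(ty[1],ty[0])),'F',o["ft_force"].round(1),'M',o["moment"].round(3),'eff7 %.3f'%o["joint_efforts"][6],'q7 %.3f'%o["qpos"][6],'w %.4f'%o["grip_width"],o["finger_force"])
E
python3 -c "from h import *;st()"
```

```text
t 24.6 [ 0.4619 -0.0331  0.0558] ty 70.8 F [ 0.3 -0.5 -0.8] M [ 0.105 -0.174 -0.026] eff7 0.001 q7 1.145 w 0.0013 0.0
```

The fingers shut on nothing. I'll look.

```bash
python3 - <<'E'
from h import *
s=snap('scene','pics/s6.png');x0,y0=245,150
cv2.imwrite('pics/s6c.png',cv2.resize(s[y0:y0+90,x0:x0+90],None,fx=6.5,fy=6.5,interpolation=cv2.INTER_CUBIC))
print(((pix('scene',[(.462,-.033,.056),(.462,-.033,.083),(.462,-.033,.126)])-[x0,y0])*6.5).round())
E
```

```text
[[253. 411.]
 [248. 371.]
 [239. 304.]]
```

View pics/s6c.png

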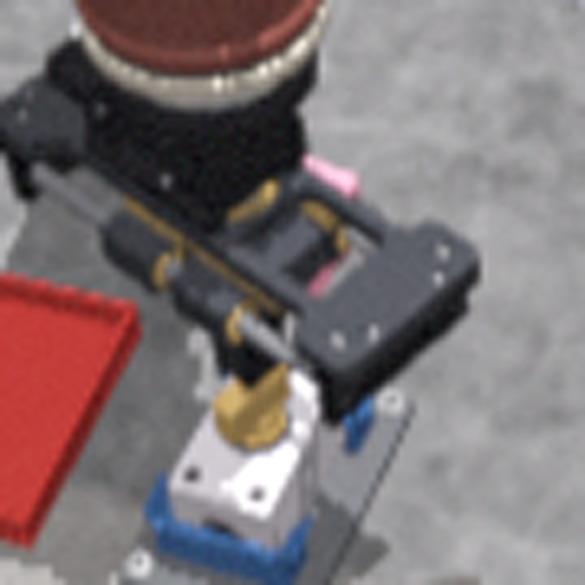

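```bash
python3 - <<'E'
from h import *
print(((pix('scene',[(.4627,-.0336-.042,.1656),(.4627,-.0336+.042,.1656),(.4627,-.0336,.1656)])-[240,165])*5).round())
print(((pix('scene',[(.464,-.032,.134),(.464,-.032,.2)])-[230,170])*5.5).round())
print(((pix('scene',[(.3865+.051,.2214,.1387),(.3865-.051,.2214,.1387)])-[240,170])*3.6).round())
st()
E
```

```text
[[125.  85.]
 [277. 133.]
 [200. 109.]]
[[283. 140.]
 [270.  44.]]
[[506. 168.]
 [548.  62.]]
t 24.65 [ 0.4619 -0.0331  0.0558] ty 70.8 F [-0.2 -0.8 -0.4] M [ 0.093 -0.117  0.047] eff7 0.001 q7 1.145 w 0.0008 0.0
```

Across all the frames the finger tips show about 25 mm higher than ee z says. That explains both slips: here the fingers shut just above the plug head. From now on I'll work about 24 mm lower, checking the force.

Request:
play_rows([
  [0,0,0],
  [0,0,0],
  [0,0,0],
  [0,0,0],
  [0,0,0],
  [0,0,0],
  [0,0,0],
  [0,0,0],
], turn=[0,0,0,0,0,0,0,0], claw=0)

```text
time_s: 25.32
ee_pos: [0.4619, -0.033, 0.0558]
ee_rot: [-0.0, 0.167, 0.986, 0.0]
ft_force: [-0.3, -0.2, -0.3]
grip_width: 0.0413
finger_force: 0.0
```

Request:
play_rows([
  [0,0,0.15],
  [0,0,0.15],
  [0,0,0.1],
  [0,0,0],
  [0,0,0],
], turn=[0,0,0,0,0])

```text
time_s: 25.73
ee_pos: [0.4615, -0.0329, 0.0393]
ee_rot: [-0.001, 0.167, 0.986, 0.0]
ft_force: [-0.3, 1.3, 0.0]
grip_width: 0.0435
finger_force: 0.0
```

Request:
play_rows([
  [0,0,0.07],
  [0,0,0],
  [0,0,0],
], turn=[0,0,0])

```text
time_s: 25.98
ee_pos: [0.4619, -0.033, 0.0369]
ee_rot: [-0.0, 0.167, 0.986, 0.0]
ft_force: [-0.7, 0.1, 0.2]
grip_width: 0.0435
finger_force: 0.0
```

Request:
play_rows([
  [0,0,0],
  [0,0,0],
  [0,0,0],
  [0,0,0],
  [0,0,0],
  [0,0,0],
  [0,0,0],
  [0,0,0],
  [0,0,0],
], turn=[0,0,0,0,0,0,0,0,0], claw=-1, newtons=40)

```text
time_s: 26.73
ee_pos: [0.4621, -0.0327, 0.0371]
ee_rot: [0.0, 0.167, 0.986, 0.0]
ft_force: [0.7, 2.6, 0.6]
grip_width: 0.0114
finger_force: 39.9
```

```bash
python3 -c "from h import *;st()"
```

```text
t 26.73 [ 0.4621 -0.0327  0.0371] ty 70.8 F [0.7 2.6 0.6] M [ 0.658 -0.257 -0.009] eff7 0.003 q7 1.126 w 0.0114 39.94651973247528
```

The plug is gripped. I'll turn clockwise in steps and read the torque.

Request:
play_rows([
  [0,0,0],
  [0,0,0],
  [0,0,0],
  [0,0,0],
  [0,0,0],
  [0,0,0],
], turn=[0.05,0.05,0.05,0.05,0.05,0.05])

```text
time_s: 27.23
ee_pos: [0.4625, -0.0322, 0.0371]
ee_rot: [0.0, 0.394, 0.919, 0.001]
ft_force: [2.2, 3.6, -0.1]
grip_width: 0.0115
finger_force: 40.0
```

```bash
python3 -c "from h import *;st()"
```

```text
t 27.23 [ 0.4625 -0.0322  0.0371] ty 43.6 F [ 2.2  3.6 -0.1] M [ 1.073 -0.691  0.062] eff7 1.899 q7 0.659 w 0.0115 39.952953457832336
```

Request:
play_rows([
  [0,0,0],
  [0,0,0],
  [0,0,0],
  [0,0,0],
  [0,0,0],
  [0,0,0],
  [0,0,0],
], turn=[0.045,0.045,0.045,0.045,0.045,0.045,0])

```text
time_s: 27.82
ee_pos: [0.463, -0.0319, 0.0372]
ee_rot: [0.001, 0.579, 0.815, 0.001]
ft_force: [3.3, 3.7, -1.2]
grip_width: 0.0115
finger_force: 40.0
```

```bash
python3 -c "from h import *;st()"
```

```text
t 27.82 [ 0.463  -0.0319  0.0372] ty 19.2 F [ 3.3  3.7 -1.2] M [ 1.246 -1.084 -0.046] eff7 -1.536 q7 0.240 w 0.0115 39.97143745422363
```

Request:
play_rows([
  [0,0,0],
  [0,0,0],
  [0,0,0],
  [0,0,0],
  [0,0,0],
  [0,0,0],
], turn=[0.045,0.045,0.045,0.045,0.045,0.045])

```text
time_s: 28.32
ee_pos: [0.4635, -0.0318, 0.0374]
ee_rot: [0.0, 0.737, 0.676, 0.002]
ft_force: [5.3, 4.6, -2.0]
grip_width: 0.0116
finger_force: 40.0
```

```bash
python3 -c "from h import *;st()"
```

```text
t 28.32 [ 0.4635 -0.0318  0.0374] ty -5.0 F [ 5.3  4.6 -2. ] M [ 1.301 -1.413  0.036] eff7 1.707 q7 -0.177 w 0.0116 39.954596757888794
```

Request:
play_rows([
  [0,0,0],
  [0,0,0],
  [0,0,0],
  [0,0,0],
  [0,0,0],
  [0,0,0],
], turn=[0.045,0.045,0.045,0.045,0.045,0.045])

```text
time_s: 28.82
ee_pos: [0.4633, -0.032, 0.0374]
ee_rot: [0.0, 0.863, 0.505, 0.001]
ft_force: [4.8, 3.9, -3.0]
grip_width: 0.0113
finger_force: 39.9
```

```bash
python3 -c "from h import *;st()"
```

```text
t 28.82 [ 0.4633 -0.032   0.0374] ty -29.3 F [ 4.8  3.9 -3. ] M [ 1.136 -1.206  0.006] eff7 1.717 q7 -0.596 w 0.0113 39.93316054344177
```

Request:
play_rows([
  [0,0,0],
  [0,0,0],
  [0,0,0],
  [0,0,0],
  [0,0,0],
  [0,0,0],
], turn=[0.045,0.045,0.045,0.045,0.045,0.045])

```text
time_s: 29.32
ee_pos: [0.4629, -0.0325, 0.0372]
ee_rot: [0.0, 0.95, 0.312, 0.001]
ft_force: [3.8, 2.3, -2.4]
grip_width: 0.0114
finger_force: 39.9
```

```bash
python3 -c "from h import *;st()"
```

```text
t 29.32 [ 0.4629 -0.0325  0.0372] ty -53.6 F [ 3.8  2.3 -2.4] M [ 0.579 -0.881  0.024] eff7 1.724 q7 -1.015 w 0.0114 39.93024408817291
```

Request:
play_rows([
  [0,0,0],
  [0,0,0],
  [0,0,0],
  [0,0,0],
  [0,0,0],
  [0,0,0],
], turn=[0.045,0.045,0.045,0.045,0.045,0.045])

```text
time_s: 29.82
ee_pos: [0.4631, -0.0332, 0.0372]
ee_rot: [0.0, 0.994, 0.105, 0.001]
ft_force: [4.6, 0.5, -3.3]
grip_width: 0.0116
finger_force: 39.9
```

```bash
python3 -c "from h import *;st()"
```

```text
t 29.82 [ 0.4631 -0.0332  0.0372] ty -77.9 F [ 4.6  0.5 -3.3] M [-3.300e-02 -1.191e+00  1.000e-03] eff7 1.721 q7 -1.435 w 0.0116 39.928348660469055
```

Request:
play_rows([
  [0,0,0],
  [0,0,0],
  [0,0,0],
  [0,0,0],
  [0,0,0],
  [0,0,0],
], turn=[0.045,0.045,0.045,0.045,0.045,0.045])

```text
time_s: 30.32
ee_pos: [0.4631, -0.034, 0.0372]
ee_rot: [0.0, 0.994, -0.107, 0.001]
ft_force: [5.0, -3.0, -3.8]
grip_width: 0.0115
finger_force: 40.0
```

```bash
python3 -c "from h import *;st()"
```

```text
t 30.32 [ 0.4631 -0.034   0.0372] ty -102.2 F [ 5.  -3.  -3.8] M [-0.672 -1.187  0.296] eff7 1.484 q7 -1.854 w 0.0115 39.960622787475586
```

Bite detected: Mz is 0.30 and the effort stepped by 0.25, so it is 0–24° past the bite. I'll add 12°, release and go up.

Request:
play_rows([
  [0,0,0],
  [0,0,0],
  [0,0,0],
  [0,0,0],
  [0,0,0],
], turn=[0.045,0.045,0.043,0,0])

```text
time_s: 30.73
ee_pos: [0.463, -0.0343, 0.0373]
ee_rot: [0.0, 0.978, -0.208, 0.001]
ft_force: [4.5, -2.9, -2.9]
grip_width: 0.0113
finger_force: 39.9
```

Request:
play_rows([
  [0,0,0],
  [0,0,0],
  [0,0,0],
  [0,0,0],
  [0,0,0],
  [0,0,0],
  [0,0,0],
], turn=[0,0,0,0,0,0,0], claw=0.1)

```text
time_s: 31.32
ee_pos: [0.4618, -0.033, 0.0369]
ee_rot: [-0.0, 0.978, -0.208, -0.0]
ft_force: [0.1, -0.3, -0.1]
grip_width: 0.0456
finger_force: 0.0
```

Request:
play_rows([
  [0,0,-0.5],
  [0,0,-0.5],
  [0,0,-0.5],
  [0,0,-0.5],
  [0,0,0],
  [0,0,0],
  [0,0,0],
  [0,0,0],
], turn=[0,0,0,0,0,0,0,0], claw=0.7)

```text
time_s: 31.98
ee_pos: [0.4612, -0.033, 0.116]
ee_rot: [0.0, 0.978, -0.208, -0.001]
ft_force: [-1.2, -0.5, -0.2]
grip_width: 0.0737
finger_force: 0.0
```

```bash
python3 -c "
from h import *;st();go(.463,-.033,.0,np.radians(92.2))"
```

```text
t 31.98 [ 0.4612 -0.033   0.116 ] ty -114.0 F [-1.2 -0.5 -0.2] M [ 0.063 -0.048 -0.006] eff7 -0.001 q7 -2.021 w 0.0737 0.0
dp [ 0.046 -0.021  2.9  ] ty ang -114.0 turn(tool z down) -0.291 fs=-26.2deg q7 -2.021
```

Request:
play_rows([
  [0.04,0,0],
  [0,0,0],
  [0,0,0],
  [0,0,0],
  [0,0,0.6],
  [0,0,0.6],
  [0,0,0.6],
  [0,0,0.6],
  [0,0,0.3],
  [0,0,0],
], turn=[-0.073,-0.073,-0.073,-0.072,0,0,0,0,0,0])

```text
time_s: 32.82
ee_pos: [0.4602, -0.0335, 0.0055]
ee_rot: [-0.001, 1.0, 0.019, -0.003]
ft_force: [-0.7, -0.0, 0.2]
grip_width: 0.0739
finger_force: 0.0
```

Request:
play_rows([
  [0,0,0.1],
  [0,0,0.1],
  [0,0,0],
  [0,0,0],
], turn=[0,0,0,0])

```text
time_s: 33.15
ee_pos: [0.4637, -0.0337, 0.0014]
ee_rot: [0.0, 1.0, 0.019, 0.0]
ft_force: [-0.2, 0.4, 0.1]
grip_width: 0.0739
finger_force: 0.0
```

Request:
play_rows([
  [0,0,0],
  [0,0,0],
  [0,0,0],
  [0,0,0],
  [0,0,0],
  [0,0,0],
  [0,0,0],
  [0,0,0],
  [0,0,0],
  [0,0,0],
], turn=[0,0,0,0,0,0,0,0,0,0], claw=-0.2, newtons=40)

```text
time_s: 33.98
ee_pos: [0.4634, -0.0338, 0.0011]
ee_rot: [0.0, 1.0, 0.019, 0.0]
ft_force: [-0.6, -0.0, 3.5]
grip_width: 0.0447
finger_force: 40.0
```

Gripped. I'll lift and carry it to the far tray slot (.485,-.359).

Request:
play_rows([
  [0,0,-0.2],
  [0,0,-0.4],
  [0,0,-0.5],
  [0,0,-0.5],
  [0,0,-0.3],
  [0,0,0],
  [0,0,0],
], turn=[0,0,0,0,0,0,0])

```text
time_s: 34.57
ee_pos: [0.4631, -0.0337, 0.0767]
ee_rot: [0.0, 1.0, 0.019, 0.0]
ft_force: [-0.5, -0.2, -5.7]
grip_width: 0.0447
finger_force: 40.0
```

```bash
python3 -c "
from h import *;st();go(.485,-.359,.07,np.radians(95.2))
im=snap('top','pics/t7.png');cv2.imwrite('pics/t7c.png',cv2.resize(im[135:245,170:310],None,fx=5.7,fy=5.4,interpolation=cv2.INTER_CUBIC))"
```

```text
t 34.57 [ 0.4631 -0.0337  0.0767] ty -87.8 F [-0.5 -0.2 -5.7] M [ 0.048  0.017 -0.044] eff7 0.052 q7 -1.581 w 0.0447 39.99736189842224
dp [0.238 8.148 0.168] ty ang -87.8 turn(tool z down) -0.034 fs=-3.0deg q7 -1.581
```

Request:
play_rows([
  [0.03,0.8,0],
  [0.03,0.8,0],
  [0.03,0.8,0],
  [0.03,0.8,0],
  [0.03,0.8,0],
  [0.03,0.8,0],
  [0.03,0.8,0],
  [0.03,0.8,0],
  [0,0.8,0],
  [0,0.8,0],
], turn=[0,0,0,0,0,0,0,0,0,0])

```text
time_s: 35.45
ee_pos: [0.4839, -0.3539, 0.0747]
ee_rot: [-0.001, 1.0, 0.019, -0.001]
ft_force: [1.1, 0.5, -5.0]
grip_width: 0.0447
finger_force: 40.0
```

Request:
play_rows([
  [0,0.1,0],
  [0,0,0],
  [0,0,0],
], turn=[-0.034,0,0])

```text
time_s: 35.7
ee_pos: [0.4842, -0.3563, 0.0748]
ee_rot: [-0.001, 0.999, 0.045, -0.001]
ft_force: [1.1, 0.4, -6.1]
grip_width: 0.0445
finger_force: 40.0
```

```bash
python3 -c "
from h import *;st();go(.485,-.359,.0,np.radians(95.2))"
```

```text
t 35.7 [ 0.4842 -0.3563  0.0748] ty -84.9 F [ 1.1  0.4 -6.1] M [ 0.064 -0.015  0.007] eff7 0.425 q7 -0.954 w 0.0445 39.99733865261078
dp [0.019 0.073 1.87 ] ty ang -84.9 turn(tool z down) -0.001 fs=-0.1deg q7 -0.954
```

Request:
play_rows([
  [0,0.07,0.5],
  [0,0,0.5],
  [0,0,0.5],
  [0,0,0.25],
  [0,0,0.1],
  [0,0,0.06],
  [0,0,0],
  [0,0,0],
], turn=[0,0,0,0,0,0,0,0])

```text
time_s: 36.37
ee_pos: [0.4862, -0.3601, 0.0016]
ee_rot: [0.0, 0.999, 0.046, 0.001]
ft_force: [0.3, 0.1, -4.3]
grip_width: 0.0447
finger_force: 40.0
```

Request:
play_rows([
  [0,0,0],
  [0,0,0],
  [0,0,0],
  [0,0,0],
  [0,0,0],
], turn=[0,0,0,0,0], claw=0.55)

```text
time_s: 36.78
ee_pos: [0.4859, -0.3602, 0.0011]
ee_rot: [0.0, 0.999, 0.046, 0.0]
ft_force: [0.4, 0.3, -0.1]
grip_width: 0.0652
finger_force: 0.0
```

Request:
play_rows([
  [0,0,-0.4],
  [0,0,-0.6],
  [0,0,-0.6],
  [0,0,-0.6],
  [0,0,-0.6],
  [0,0,-0.6],
  [0,0,0],
], turn=[0,0,0,0,0,0,0])

```text
time_s: 37.37
ee_pos: [0.4879, -0.3614, 0.1422]
ee_rot: [0.002, 0.999, 0.046, 0.003]
ft_force: [0.6, -0.7, 0.9]
grip_width: 0.0675
finger_force: 0.0
```

```bash
python3 -c "
from h import *;st();go(.5186,.3043,.13,np.radians(109.8));go(.46,.05,.13)
im=snap('top','pics/t8.png')
a=cv2.resize(im[135:235,165:315],None,fx=4,fy=4,interpolation=cv2.INTER_CUBIC);b=cv2.resize(im[135:225,370:520],None,fx=2,fy=2)
c=np.zeros((590,600,3),np.uint8);c[:400]=a;c[405:585,:300]=b;cv2.imwrite('pics/t8c.png',c)"
```

```text
t 37.37 [ 0.4879 -0.3614  0.1422] ty -84.8 F [ 0.6 -0.7  0.9] M [-0.041 -0.081 -0.008] eff7 0.058 q7 -0.943 w 0.0675 0.0
dp [  2.28  -16.506   0.238] ty ang -84.8 turn(tool z down) -0.162 fs=-14.6deg q7 -0.943
dp [  0.241 -10.308   0.256] ty ang -84.8  q7 -0.943
```

View pics/t8c.png

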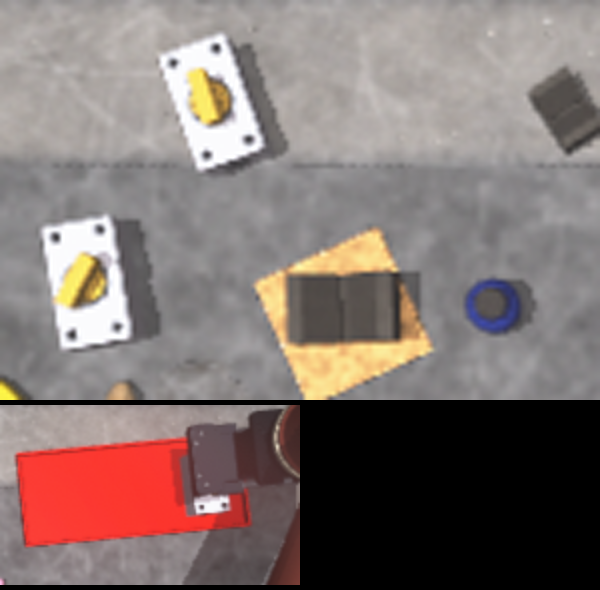

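The picture shows A at about (212,103), C at (86,283), the V-block upright on the mat and the bottle unmoved; the first block stands in the tray under the gripper. Next is A, going to a point above it. I have one view left, so I'll make later checks by image code.

Request:
play_rows([
  [0.11,-0.8,0],
  [0.11,-0.8,0],
  [0.11,-0.8,0],
  [0.11,-0.8,0],
  [0.11,-0.8,0],
  [0.11,-0.8,0],
  [0.11,-0.8,0],
  [0.11,-0.8,0],
  [0.11,-0.8,0],
  [0.11,-0.8,0],
], turn=[0,0,0,0,0,0,0,0,0,0])

```text
time_s: 38.25
ee_pos: [0.4994, -0.0357, 0.1358]
ee_rot: [-0.0, 0.999, 0.046, -0.0]
ft_force: [0.8, 0.3, -0.0]
grip_width: 0.0673
finger_force: 0.0
```

Request:
play_rows([
  [0.11,-0.8,0],
  [0.11,-0.8,0],
  [0.11,-0.8,0],
  [0.11,-0.8,0],
  [0.11,-0.8,0],
  [0.11,-0.8,0],
  [0.11,-0.8,0],
  [0.11,-0.8,0],
  [0,0,0],
  [0,0,0],
], turn=[0,0,0,0,0,0,0,0,0,0])

```text
time_s: 39.08
ee_pos: [0.5107, 0.223, 0.1356]
ee_rot: [-0.0, 0.999, 0.048, -0.001]
ft_force: [0.8, -0.7, -0.7]
grip_width: 0.0674
finger_force: 0.0
```

```bash
cat >> h.py <<'E'
def blocks(f,z=.045):
    im=cv2.imread(f);hs=cv2.cvtColor(im,cv2.COLOR_BGR2HSV)
    m=((hs[...,2]>200)&(hs[...,1]<40)|((hs[...,0]>15)&(hs[...,0]<35)&(hs[...,1]>140)&(hs[...,2]>60))).astype(np.uint8)*255
    m=cv2.morphologyEx(m,cv2.MORPH_CLOSE,np.ones((5,5)))
    for c in cv2.findContours(m,cv2.RETR_EXTERNAL,cv2.CHAIN_APPROX_NONE)[0]:
        if cv2.contourArea(c)<250: continue
        b=cv2.boxPoints(cv2.minAreaRect(c));P=np.array([ray('top',p,z)[:2] for p in b]);c0=P.mean(0);e=[P[1]-P[0],P[2]-P[1]]
        l=[1e3*np.hypot(*v) for v in e];i=int(np.argmax(l));d=np.degrees(np.arctan2(e[i][1],e[i][0]))%180
        if l[i]<110 and l[1-i]<70: print('blk px',b.mean(0).round(),c0.round(4),'len %.0f x %.0f'%(l[i],l[1-i]),'long dir %.1f'%d)
E
python3 -c "
from h import *;st();go(.5186,.3043,.13,np.radians(109.8));blocks('pics/t8.png')"
```

```text
t 39.08 [0.5107 0.223  0.1356] ty -84.5 F [ 0.8 -0.7 -0.7] M [-0.022  0.006 -0.039] eff7 -0.384 q7 -2.069 w 0.0674 0.0
dp [ 0.39  -2.005  0.141] ty ang -84.5 turn(tool z down) -0.159 fs=-14.3deg q7 -2.069
blk px [466. 282.] [ 0.2042 -0.3342] len 104 x 59 long dir 156.1
blk px [186. 205.] [0.4014 0.3842] len 80 x 44 long dir 10.3
blk px [217. 160.] [0.5191 0.3056] len 81 x 45 long dir 20.0
```

Request:
play_rows([
  [0.13,-0.68,0],
  [0.13,-0.68,0],
  [0.13,-0.68,0],
  [0,0,0],
  [0,0,0],
  [0,0,0.6],
  [0,0,0.6],
  [0,0,0],
  [0,0,0],
], turn=[0,0,0,-0.079,-0.079,0,0,0,0], claw=0.6)

```text
time_s: 39.83
ee_pos: [0.5193, 0.3016, 0.0874]
ee_rot: [0.001, 0.986, 0.168, -0.002]
ft_force: [0.6, 0.3, 0.1]
grip_width: 0.0698
finger_force: 0.0
```

```bash
python3 -c "
from h import *;st();go(.5188,.305,-.008,np.radians(110));snap('top','pics/t9.png');blocks('pics/t9.png')"
```

```text
t 39.83 [0.5193 0.3016 0.0874] ty -70.6 F [0.6 0.3 0.1] M [ 0.055 -0.018  0.035] eff7 -0.067 q7 -2.009 w 0.0698 0.0
dp [ 0.024 -0.088  2.384] ty ang -70.6 turn(tool z down) -0.007 fs=-0.6deg q7 -2.009
blk px [186. 205.] [0.4013 0.3843] len 80 x 45 long dir 10.8
blk px [474. 173.] [ 0.4838 -0.3619] len 79 x 44 long dir 4.9
```

Request:
play_rows([
  [0.02,-0.09,0.5],
  [0,0,0.5],
  [0,0,0.5],
  [0,0,0.5],
  [0,0,0.3],
  [0,0,0.05],
  [0,0,0],
  [0,0,0],
], turn=[-0.007,0,0,0,0,0,0,0])

```text
time_s: 40.55
ee_pos: [0.5203, 0.3078, -0.0039]
ee_rot: [-0.0, 0.985, 0.174, 0.001]
ft_force: [0.2, 0.0, 0.0]
grip_width: 0.0695
finger_force: 0.0
```

Request:
play_rows([
  [0,0,0],
  [0,0,0],
  [0,0,0],
  [0,0,0],
  [0,0,0],
  [0,0,0],
  [0,0,0],
  [0,0,0],
  [0,0,0],
  [0,0,0],
], turn=[0,0,0,0,0,0,0,0,0,0], claw=-0.2, newtons=40)

```text
time_s: 41.38
ee_pos: [0.5197, 0.3071, -0.0051]
ee_rot: [0.0, 0.985, 0.174, 0.0]
ft_force: [-1.1, -2.3, 5.4]
grip_width: 0.0446
finger_force: 40.0
```

```bash
python3 -c "
from h import *;st()"
```

```text
t 41.38 [ 0.5197  0.3071 -0.0051] ty -69.9 F [-1.1 -2.3  5.4] M [-0.527  0.16   0.031] eff7 -0.031 q7 -2.059 w 0.0446 40.00149428844452
```

Request:
play_rows([
  [0,0,-0.3],
  [0,0,-0.5],
  [0,0,-0.5],
  [0,0,-0.5],
  [0,0,-0.4],
  [0,0,0],
  [0,0,0],
  [0,0,0],
], turn=[0,0,0,0,0,0.066,0.066,0.066])

```text
time_s: 42.05
ee_pos: [0.5187, 0.3072, 0.0827]
ee_rot: [0.0, 1.0, 0.017, -0.001]
ft_force: [-0.8, 0.2, -5.8]
grip_width: 0.0447
finger_force: 40.0
```

```bash
python3 -c "
from h import *;st();go(.463,-.033,.08,np.radians(92.2))"
```

```text
t 42.05 [0.5187 0.3072 0.0827] ty -88.0 F [-0.8  0.2 -5.8] M [-0.031  0.015 -0.014] eff7 2.516 q7 -2.307 w 0.0447 39.9919992685318
dp [-1.689  8.452  0.068] ty ang -88.0 turn(tool z down) -0.002 fs=-0.2deg q7 -2.307
```

Request:
play_rows([
  [-0.15,0.76,0],
  [-0.15,0.76,0],
  [-0.15,0.76,0],
  [-0.15,0.76,0],
  [-0.15,0.76,0],
  [-0.15,0.76,0],
  [-0.15,0.76,0],
  [-0.15,0.76,0],
  [-0.15,0.76,0],
  [-0.15,0.76,0],
], turn=[0,0,0,0,0,0,0,0,0,0])

```text
time_s: 42.88
ee_pos: [0.4703, 0.0002, 0.0825]
ee_rot: [-0.0, 1.0, 0.02, -0.0]
ft_force: [0.6, -0.5, -6.2]
grip_width: 0.0444
finger_force: 40.0
```

Request:
play_rows([
  [-0.15,0.76,0],
  [0,0,0],
  [0,0,0],
  [0,0,0],
], turn=[0,0,0,0])

```text
time_s: 43.22
ee_pos: [0.4664, -0.0288, 0.0825]
ee_rot: [-0.0, 1.0, 0.02, -0.0]
ft_force: [0.7, 0.2, -5.6]
grip_width: 0.0445
finger_force: 40.0
```

```bash
python3 -c "
from h import *;st();go(.463,-.0335,.035,np.radians(92.2))"
```

```text
t 43.22 [ 0.4664 -0.0288  0.0825] ty -87.7 F [ 0.7  0.2 -5.6] M [ 0.083 -0.003 -0.002] eff7 0.060 q7 -1.590 w 0.0445 39.99849736690521
dp [-0.088  0.115  1.188] ty ang -87.7 turn(tool z down) 0.001 fs=0.1deg q7 -1.59
```

Request:
play_rows([
  [-0.09,0.11,0],
  [0,0,0],
  [0,0,0.5],
  [0,0,0.5],
  [0,0,0],
  [0,0,0],
], turn=[0,0,0,0,0,0])

```text
time_s: 43.72
ee_pos: [0.4622, -0.0333, 0.042]
ee_rot: [-0.0, 1.0, 0.02, -0.001]
ft_force: [0.3, 0.0, -4.6]
grip_width: 0.0445
finger_force: 40.0
```

```bash
python3 -c "
from h import *;st();go(.463,-.0335,.003,np.radians(92.2))"
```

```text
t 43.72 [ 0.4622 -0.0333  0.042 ] ty -87.7 F [ 0.3  0.  -4.6] M [ 0.018 -0.024  0.036] eff7 -0.088 q7 -1.598 w 0.0445 39.99827206134796
dp [0.022 0.005 0.975] ty ang -87.7 turn(tool z down) 0.002 fs=0.1deg q7 -1.598
```

Request:
play_rows([
  [0.02,0,0.2],
  [0,0,0.15],
  [0,0,0.15],
  [0,0,0.15],
  [0,0,0],
  [0,0,0],
], turn=[0,0,0,0,0,0])

```text
time_s: 44.22
ee_pos: [0.4637, -0.0339, 0.0162]
ee_rot: [-0.0, 1.0, 0.02, -0.0]
ft_force: [0.1, 0.4, -5.5]
grip_width: 0.0446
finger_force: 40.0
```

In without contact. On down to the seat.

Request:
play_rows([
  [0,0,0.15],
  [0,0,0.12],
  [0,0,0],
  [0,0,0],
], turn=[0,0,0,0])

```text
time_s: 44.55
ee_pos: [0.4637, -0.0339, 0.0054]
ee_rot: [-0.0, 1.0, 0.02, -0.0]
ft_force: [-0.2, 0.9, -6.4]
grip_width: 0.0444
finger_force: 40.0
```

Request:
play_rows([
  [0,0,0.06],
  [0,0,0],
  [0,0,0],
], turn=[0,0,0])

```text
time_s: 44.8
ee_pos: [0.4641, -0.0339, 0.0033]
ee_rot: [-0.0, 1.0, 0.02, -0.0]
ft_force: [-0.0, 1.7, -7.4]
grip_width: 0.0444
finger_force: 40.0
```

Request:
play_rows([
  [0,0,0],
  [0,0,0],
  [0,0,0],
  [0,0,0],
  [0,0,0],
], turn=[0,0,0,0,0], claw=0.6)

```text
time_s: 45.22
ee_pos: [0.4645, -0.0341, 0.0037]
ee_rot: [0.0, 1.0, 0.02, 0.0]
ft_force: [0.8, -0.0, 0.2]
grip_width: 0.0671
finger_force: 0.0
```

Request:
play_rows([
  [0,0,-0.5],
  [0,0,-0.6],
  [0,0,-0.6],
  [0,0,-0.6],
  [0,0,-0.3],
  [0,0,0],
  [0,0,0],
], turn=[0,0,0,0,0,-0.077,-0.077])

```text
time_s: 45.8
ee_pos: [0.465, -0.0341, 0.1087]
ee_rot: [0.0, 0.99, 0.143, 0.001]
ft_force: [0.5, -0.1, -0.3]
grip_width: 0.0698
finger_force: 0.0
```

Request:
play_rows([
  [0,0,0],
  [0,0,0],
  [0,0,0],
  [0,0,0],
  [0,0,0],
  [0,0,0],
  [0,0,0],
  [0,0,0],
  [0,0,0],
  [0,0,0],
], turn=[-0.077,-0.077,-0.077,-0.077,-0.077,-0.077,-0.077,-0.077,-0.077,-0.077], claw=0)

```text
time_s: 46.63
ee_pos: [0.4642, -0.034, 0.1075]
ee_rot: [0.0, 0.733, 0.681, 0.0]
ft_force: [-0.2, 0.3, 0.1]
grip_width: 0.0436
finger_force: 0.0
```

Request:
play_rows([
  [0,0,0],
  [0,0,0],
  [0,0,0],
  [0,0,0],
  [0,0,0],
  [0,0,0],
  [0,0,0],
  [0,0,0],
  [0,0,0],
  [0,0,0],
], turn=[-0.077,-0.077,-0.077,-0.077,-0.077,-0.077,-0.077,-0.077,-0.077,-0.077])

```text
time_s: 47.47
ee_pos: [0.4642, -0.034, 0.1075]
ee_rot: [0.0, 0.216, 0.976, -0.0]
ft_force: [-0.2, 0.0, -0.4]
grip_width: 0.0435
finger_force: 0.0
```

Request:
play_rows([
  [0,0,0],
  [0,0,0],
  [0,0,0],
  [0,0,0],
  [0,0,0],
  [0,0,0],
  [0,0,0],
], turn=[-0.077,-0.077,-0.077,-0.077,-0.077,0,0])

```text
time_s: 48.05
ee_pos: [0.4641, -0.034, 0.1075]
ee_rot: [0.0, -0.08, 0.997, -0.0]
ft_force: [-0.3, -0.2, -0.9]
grip_width: 0.0436
finger_force: 0.0
```

```bash
python3 -c "
from h import *;st();go(.463,-.0335,.037,np.radians(99.8))
s=snap('scene','pics/s10.png');x0,y0=245,150
cv2.imwrite('pics/s10c.png',cv2.resize(s[y0:y0+100,x0:x0+90],None,fx=6,fy=6,interpolation=cv2.INTER_CUBIC))"
```

```text
t 48.05 [ 0.4641 -0.034   0.1075] ty 99.2 F [-0.3 -0.2 -0.9] M [ 0.106 -0.12  -0.017] eff7 0.994 q7 1.691 w 0.0436 0.0
dp [0.027 0.017 1.762] ty ang 99.2 turn(tool z down) -0.007 fs=-0.6deg q7 1.691
```

Request:
play_rows([
  [0,0,0.5],
  [0,0,0.5],
  [0,0,0.4],
  [0,0,0.2],
  [0,0,0.15],
  [0,0,0],
  [0,0,0],
], turn=[0,0,0,0,0,0,0])

```text
time_s: 48.68
ee_pos: [0.4644, -0.0339, 0.0378]
ee_rot: [0.0, -0.081, 0.997, 0.0]
ft_force: [-0.3, -0.7, 1.3]
grip_width: 0.0436
finger_force: 0.0
```

Request:
play_rows([
  [0,0,0],
  [0,0,0],
  [0,0,0],
  [0,0,0],
  [0,0,0],
  [0,0,0],
  [0,0,0],
  [0,0,0],
  [0,0,0],
], turn=[0,0,0,0,0,0,0,0,0], claw=-1)

```text
time_s: 49.43
ee_pos: [0.4641, -0.0338, 0.0375]
ee_rot: [0.0, -0.082, 0.997, 0.0]
ft_force: [-1.8, 0.7, 3.6]
grip_width: 0.0117
finger_force: 39.8
```

```bash
python3 -c "
from h import *;st()"
```

```text
t 49.43 [ 0.4641 -0.0338  0.0375] ty 99.4 F [-1.8  0.7  3.6] M [0.414 0.235 0.004] eff7 -0.025 q7 1.651 w 0.0117 39.769699573516846
```

Request:
play_rows([
  [0,0,0],
  [0,0,0],
  [0,0,0],
  [0,0,0],
  [0,0,0],
  [0,0,0],
], turn=[0.045,0.045,0.045,0.045,0.045,0.045])

```text
time_s: 49.93
ee_pos: [0.4641, -0.0343, 0.0375]
ee_rot: [-0.0, 0.132, 0.991, -0.0]
ft_force: [-1.5, -1.1, 4.2]
grip_width: 0.0118
finger_force: 39.8
```

Request:
play_rows([
  [0,0,0],
  [0,0,0],
  [0,0,0],
  [0,0,0],
  [0,0,0],
  [0,0,0],
], turn=[0.045,0.045,0.045,0.045,0.045,0.045])

```text
time_s: 50.43
ee_pos: [0.4638, -0.0347, 0.0375]
ee_rot: [-0.0, 0.337, 0.941, -0.0]
ft_force: [-2.9, -2.7, 5.2]
grip_width: 0.0114
finger_force: 39.8
```

```bash
python3 -c "from h import *;st()"
```

```text
t 50.43 [ 0.4638 -0.0347  0.0375] ty 50.6 F [-2.9 -2.7  5.2] M [-0.463  0.546  0.079] eff7 1.717 q7 0.809 w 0.0114 39.78873431682587
```

Still free (effort 1.72).

Request:
play_rows([
  [0,0,0],
  [0,0,0],
  [0,0,0],
  [0,0,0],
  [0,0,0],
  [0,0,0],
], turn=[0.045,0.045,0.045,0.045,0.045,0.045])

```text
time_s: 50.93
ee_pos: [0.4635, -0.035, 0.0375]
ee_rot: [-0.0, 0.528, 0.849, -0.001]
ft_force: [-3.7, -2.5, 7.1]
grip_width: 0.0116
finger_force: 39.8
```

```bash
python3 -c "from h import *;st()"
```

```text
t 50.93 [ 0.4635 -0.035   0.0375] ty 26.3 F [-3.7 -2.5  7.1] M [-0.691  0.994  0.032] eff7 1.715 q7 0.390 w 0.0116 39.81325685977936
```

Request:
play_rows([
  [0,0,0],
  [0,0,0],
  [0,0,0],
  [0,0,0],
  [0,0,0],
  [0,0,0],
], turn=[0.045,0.045,0.045,0.045,0.045,0.045])

```text
time_s: 51.43
ee_pos: [0.4631, -0.0351, 0.0374]
ee_rot: [-0.0, 0.695, 0.719, -0.001]
ft_force: [-6.2, -3.0, 9.1]
grip_width: 0.0115
finger_force: 39.8
```

```bash
python3 -c "from h import *;st()"
```

```text
t 51.43 [ 0.4631 -0.0351  0.0374] ty 1.9 F [-6.2 -3.   9.1] M [-0.771  1.494 -0.007] eff7 1.714 q7 -0.030 w 0.0115 39.83535826206207
```

Request:
play_rows([
  [0,0,0],
  [0,0,0],
  [0,0,0],
  [0,0,0],
  [0,0,0],
  [0,0,0],
], turn=[0.045,0.045,0.045,0.045,0.045,0.045])

```text
time_s: 51.93
ee_pos: [0.4626, -0.035, 0.0374]
ee_rot: [-0.0, 0.831, 0.557, -0.002]
ft_force: [-8.0, -2.0, 10.7]
grip_width: 0.0115
finger_force: 39.8
```

```bash
python3 -c "from h import *;st()"
```

```text
t 51.93 [ 0.4626 -0.035   0.0374] ty -22.4 F [-8.  -2.  10.7] M [-0.645  1.979  0.052] eff7 1.715 q7 -0.450 w 0.0115 39.843390583992004
```

Request:
play_rows([
  [0,0,0],
  [0,0,0],
  [0,0,0],
  [0,0,0],
  [0,0,0],
  [0,0,0],
], turn=[0.045,0.045,0.045,0.045,0.045,0.045])

```text
time_s: 52.43
ee_pos: [0.4623, -0.0347, 0.0374]
ee_rot: [-0.0, 0.929, 0.369, -0.002]
ft_force: [-9.8, -1.4, 12.7]
grip_width: 0.0119
finger_force: 39.8
```

```bash
python3 -c "from h import *;st()"
```

```text
t 52.43 [ 0.4623 -0.0347  0.0374] ty -46.7 F [-9.8 -1.4 12.7] M [-0.338  2.319  0.028] eff7 1.718 q7 -0.870 w 0.0119 39.829806089401245
```

Request:
play_rows([
  [0,0,0],
  [0,0,0],
  [0,0,0],
  [0,0,0],
  [0,0,0],
  [0,0,0],
], turn=[0.045,0.045,0.045,0.045,0.045,0.045])

```text
time_s: 52.93
ee_pos: [0.4621, -0.0343, 0.0374]
ee_rot: [-0.0, 0.986, 0.166, -0.002]
ft_force: [-9.7, -0.3, 13.6]
grip_width: 0.0113
finger_force: 39.8
```

```bash
python3 -c "from h import *;st()"
```

```text
t 52.93 [ 0.4621 -0.0343  0.0374] ty -70.9 F [-9.7 -0.3 13.6] M [ 0.024  2.669 -0.029] eff7 1.722 q7 -1.291 w 0.0113 39.800487756729126
```

Request:
play_rows([
  [0,0,0],
  [0,0,0],
  [0,0,0],
  [0,0,0],
  [0,0,0],
  [0,0,0],
], turn=[0.045,0.045,0.045,0.045,0.045,0.045])

```text
time_s: 53.43
ee_pos: [0.4623, -0.0339, 0.0374]
ee_rot: [0.0, 0.999, -0.045, -0.002]
ft_force: [-9.6, 1.9, 12.5]
grip_width: 0.0117
finger_force: 40.1
```

```bash
python3 -c "from h import *;st()"
```

```text
t 53.43 [ 0.4623 -0.0339  0.0374] ty -95.2 F [-9.6  1.9 12.5] M [0.383 2.443 0.218] eff7 1.503 q7 -1.711 w 0.0117 40.07153034210205
```

Bite again (effort 1.50, Mz 0.22). I'll add 12°, release, realign and grip the block.

Request:
play_rows([
  [0,0,0],
  [0,0,0],
  [0,0,0],
  [0,0,0],
  [0,0,0],
], turn=[0.045,0.045,0.043,0,0])

```text
time_s: 53.85
ee_pos: [0.4624, -0.0334, 0.0374]
ee_rot: [0.0, 0.989, -0.148, -0.002]
ft_force: [-9.1, 2.4, 12.5]
grip_width: 0.0113
finger_force: 40.0
```

Request:
play_rows([
  [0,0,0],
  [0,0,0],
  [0,0,0],
  [0,0,0],
  [0,0,0],
  [0,0,0],
  [0,0,0],
], turn=[0,0,0,0,0,0,0], claw=0.1)

```text
time_s: 54.43
ee_pos: [0.4641, -0.034, 0.0373]
ee_rot: [-0.0, 0.989, -0.148, 0.0]
ft_force: [0.4, 0.2, -0.1]
grip_width: 0.0454
finger_force: 0.0
```

Request:
play_rows([
  [0,0,-0.5],
  [0,0,-0.5],
  [0,0,-0.5],
  [0,0,-0.5],
  [0,0,0],
  [0,0,0],
  [0,0,0],
  [0,0,0],
], turn=[0,0,0,0,-0.072,-0.072,-0.072,0], claw=0.7)

```text
time_s: 55.1
ee_pos: [0.4641, -0.034, 0.1175]
ee_rot: [0.0, 1.0, 0.024, 0.0]
ft_force: [0.1, -0.4, -0.1]
grip_width: 0.0738
finger_force: 0.0
```

```bash
python3 -c "
from h import *;st();go(.4637,-.0337,.002,np.radians(92.2))"
```

```text
t 55.1 [ 0.4641 -0.034   0.1175] ty -87.2 F [ 0.1 -0.4 -0.1] M [ 0.019  0.039 -0.001] eff7 2.659 q7 -1.549 w 0.0738 0.0
dp [-0.011 -0.007  2.887] ty ang -87.2 turn(tool z down) 0.006 fs=0.6deg q7 -1.549
```

Request:
play_rows([
  [-0.01,0,0.6],
  [0,0,0.6],
  [0,0,0.6],
  [0,0,0.6],
  [0,0,0.3],
  [0,0,0.18],
  [0,0,0],
  [0,0,0],
], turn=[0.005,0,0,0,0,0,0,0])

```text
time_s: 55.77
ee_pos: [0.4639, -0.0339, 0.0025]
ee_rot: [-0.0, 1.0, 0.017, 0.0]
ft_force: [-0.4, 0.6, 1.0]
grip_width: 0.074
finger_force: 0.0
```

Request:
play_rows([
  [0,0,0],
  [0,0,0],
  [0,0,0],
  [0,0,0],
  [0,0,0],
  [0,0,0],
  [0,0,0],
  [0,0,0],
  [0,0,0],
  [0,0,0],
], turn=[0,0,0,0,0,0,0,0,0,0], claw=-0.2)

```text
time_s: 56.6
ee_pos: [0.4638, -0.0337, 0.0025]
ee_rot: [-0.0, 1.0, 0.018, 0.0]
ft_force: [-2.3, 2.0, 5.8]
grip_width: 0.0446
finger_force: 40.0
```

Request:
play_rows([
  [0,0,-0.2],
  [0,0,-0.4],
  [0,0,-0.5],
  [0,0,-0.5],
  [0,0,-0.5],
  [0,0,0],
  [0,0,0],
], turn=[0,0,0,0,0,0,0])

```text
time_s: 57.18
ee_pos: [0.464, -0.0342, 0.0863]
ee_rot: [0.0, 1.0, 0.017, 0.001]
ft_force: [0.0, 0.6, -7.2]
grip_width: 0.0445
finger_force: 40.0
```

```bash
python3 -c "
from h import *;st();go(.4771,-.2694,.08,np.radians(95.2))"
```

```text
t 57.18 [ 0.464  -0.0342  0.0863] ty -88.0 F [ 0.   0.6 -7.2] M [ 0.085  0.002 -0.009] eff7 0.044 q7 -1.570 w 0.0445 39.99686658382416
dp [0.125 5.887 0.16 ] ty ang -88.0 turn(tool z down) -0.036 fs=-3.2deg q7 -1.57
```

Request:
play_rows([
  [0.02,0.72,0],
  [0.02,0.72,0],
  [0.02,0.72,0],
  [0.02,0.72,0],
  [0.02,0.72,0],
  [0.02,0.72,0],
  [0,0.72,0],
  [0,0.72,0],
  [0,0,0],
  [0,0,0],
], turn=[0,0,0,0,0,0,0,0,-0.036,0])

```text
time_s: 58.02
ee_pos: [0.4745, -0.2656, 0.0836]
ee_rot: [-0.001, 0.999, 0.045, -0.002]
ft_force: [-0.1, 1.5, -6.4]
grip_width: 0.0447
finger_force: 40.0
```

```bash
python3 -c "
from h import *;st();go(.4775,-.266,-.001,np.radians(95.2))"
```

```text
t 58.02 [ 0.4745 -0.2656  0.0836] ty -84.8 F [-0.1  1.5 -6.4] M [ 0.09  -0.006 -0.009] eff7 1.251 q7 -1.055 w 0.0447 39.99628722667694
dp [0.081 0.019 2.115] ty ang -84.8 turn(tool z down) -0.000 fs=-0.0deg q7 -1.055
```

Request:
play_rows([
  [0.05,0,0.5],
  [0,0,0.5],
  [0,0,0.5],
  [0,0,0.3],
  [0,0,0.2],
  [0,0,0.08],
  [0,0,0],
  [0,0,0],
], turn=[0,0,0,0,0,0,0,0])

```text
time_s: 58.68
ee_pos: [0.479, -0.264, 0.0036]
ee_rot: [0.0, 0.999, 0.046, 0.0]
ft_force: [-0.7, -0.3, -5.0]
grip_width: 0.0451
finger_force: 40.0
```

Request:
play_rows([
  [0,0,0],
  [0,0,0],
  [0,0,0],
  [0,0,0],
  [0,0,0],
], turn=[0,0,0,0,0], claw=0.55)

```text
time_s: 59.1
ee_pos: [0.479, -0.2641, 0.0036]
ee_rot: [0.0, 0.999, 0.046, 0.001]
ft_force: [0.4, 0.2, 0.4]
grip_width: 0.0651
finger_force: 0.0
```

Request:
play_rows([
  [0,0,-0.4],
  [0,0,-0.6],
  [0,0,-0.6],
  [0,0,-0.6],
  [0,0,-0.6],
  [0,0,-0.6],
  [0,0,0],
], turn=[0,0,0,0,0,0,0])

```text
time_s: 59.68
ee_pos: [0.4811, -0.2652, 0.1443]
ee_rot: [0.002, 0.999, 0.046, 0.003]
ft_force: [0.8, -0.7, -0.3]
grip_width: 0.0672
finger_force: 0.0
```

```bash
python3 -c "
from h import *;st();go(.4014,.384,.13,np.radians(100.5));snap('top','pics/t11.png');blocks('pics/t11.png')"
```

```text
t 59.68 [ 0.4811 -0.2652  0.1443] ty -84.8 F [ 0.8 -0.7 -0.3] M [ 0.    -0.     0.006] eff7 0.014 q7 -1.058 w 0.0672 0.0
dp [ -0.507 -16.344   0.292] ty ang -84.8 turn(tool z down) -0.059 fs=-5.3deg q7 -1.058
blk px [186. 205.] [0.4013 0.3843] len 80 x 45 long dir 10.8
```

Request:
play_rows([
  [-0.04,-0.8,0],
  [-0.04,-0.8,0],
  [-0.04,-0.8,0],
  [-0.04,-0.8,0],
  [-0.04,-0.8,0],
  [0,-0.8,0],
  [0,-0.8,0],
  [0,-0.8,0],
  [0,-0.8,0],
  [0,-0.8,0],
], turn=[0,0,0,0,0,0,0,0,0,0])

```text
time_s: 60.57
ee_pos: [0.4404, 0.0554, 0.1383]
ee_rot: [0.0, 0.999, 0.046, -0.0]
ft_force: [0.7, -0.3, -0.3]
grip_width: 0.0673
finger_force: 0.0
```

Request:
play_rows([
  [0,0,0],
  [0,0,0],
  [0,0,0],
  [0,0,0],
  [0,0,0],
  [0,0,0],
  [0,0,0],
  [0,0,0],
  [0,0,0],
  [0,0,0],
], turn=[-0.0764,-0.0764,-0.0764,-0.0764,-0.0764,-0.0764,-0.0764,-0.0764,-0.0764,-0.0764])

```text
time_s: 61.4
ee_pos: [0.4408, 0.054, 0.1381]
ee_rot: [-0.0, 0.797, 0.604, -0.0]
ft_force: [-0.2, 0.4, -0.3]
grip_width: 0.0673
finger_force: 0.0
```

Request:
play_rows([
  [0,0,0],
  [0,0,0],
  [0,0,0],
  [0,0,0],
  [0,0,0],
  [0,0,0],
  [0,0,0],
  [0,0,0],
  [0,0,0],
  [0,0,0],
], turn=[-0.0764,-0.0764,-0.0764,-0.0764,-0.0764,-0.0764,-0.0764,-0.0764,-0.0764,-0.0764])

```text
time_s: 62.23
ee_pos: [0.4408, 0.054, 0.1381]
ee_rot: [-0.001, 0.316, 0.949, -0.0]
ft_force: [-0.7, -0.4, -0.7]
grip_width: 0.0674
finger_force: 0.0
```

Request:
play_rows([
  [0,0,0],
  [0,0,0],
  [0,0,0],
  [0,0,0],
  [0,0,0],
  [0,0,0],
  [0,0,0],
  [0,0,0],
  [0,0,0],
], turn=[-0.0764,-0.0764,-0.0764,-0.0764,-0.0764,-0.0764,-0.0764,0,0], claw=0.6)

```text
time_s: 62.98
ee_pos: [0.4409, 0.054, 0.1384]
ee_rot: [-0.0, -0.093, 0.996, 0.0]
ft_force: [0.8, -0.4, -0.4]
grip_width: 0.0694
finger_force: 0.0
```

```bash
python3 -c "
from h import *;st();go(.4014,.384,.10,np.radians(100.7));snap('top','pics/t12.png');blocks('pics/t12.png')"
```

```text
t 62.98 [0.4409 0.054  0.1384] ty 100.7 F [ 0.8 -0.4 -0.4] M [ 0.142 -0.108 -0.012] eff7 0.985 q7 1.547 w 0.0694 0.0
dp [-0.558  8.29   0.96 ] ty ang 100.7 turn(tool z down) -0.000 fs=-0.0deg q7 1.547
blk px [186. 205.] [0.4014 0.3842] len 80 x 44 long dir 10.3
blk px [474. 179.] [ 0.4676 -0.3605] len 80 x 44 long dir 5.7
blk px [437. 175.] [ 0.4782 -0.2656] len 80 x 44 long dir 4.9
```

Request:
play_rows([
  [-0.06,0.83,0],
  [-0.06,0.83,0],
  [-0.06,0.83,0],
  [-0.06,0.83,0],
  [-0.06,0.83,0],
  [-0.06,0.83,0],
  [-0.06,0.83,0],
  [-0.06,0.83,0],
  [-0.06,0.83,0],
  [0,0.83,0],
], turn=[0,0,0,0,0,0,0,0,0,0])

```text
time_s: 63.87
ee_pos: [0.3998, 0.3856, 0.1388]
ee_rot: [0.0, -0.093, 0.996, 0.0]
ft_force: [0.1, 0.1, 0.6]
grip_width: 0.0699
finger_force: 0.0
```

Request:
play_rows([
  [0,0,0.5],
  [0,0,0.5],
  [0,0,0],
  [0,0,0],
], turn=[0,0,0,0])

```text
time_s: 64.2
ee_pos: [0.3992, 0.3834, 0.0982]
ee_rot: [-0.001, -0.094, 0.996, -0.001]
ft_force: [0.5, 0.5, 1.5]
grip_width: 0.0698
finger_force: 0.0
```

```bash
python3 -c "
from h import *;st();go(.4014,.384,-.006,np.radians(100.7))"
```

```text
t 64.2 [0.3992 0.3834 0.0982] ty 100.8 F [0.5 0.5 1.5] M [ 0.094 -0.103 -0.027] eff7 -0.135 q7 0.793 w 0.0698 0.0
dp [-0.063  0.008  2.604] ty ang 100.8 turn(tool z down) 0.001 fs=0.1deg q7 0.793
```

Request:
play_rows([
  [-0.06,0,0.5],
  [0,0,0.5],
  [0,0,0.5],
  [0,0,0.5],
  [0,0,0.4],
  [0,0,0.2],
  [0,0,0],
  [0,0,0],
], turn=[0,0,0,0,0,0,0,0])

```text
time_s: 64.87
ee_pos: [0.4028, 0.3849, -0.0039]
ee_rot: [0.0, -0.094, 0.996, 0.0]
ft_force: [0.5, -0.8, 0.5]
grip_width: 0.0697
finger_force: 0.0
```

Request:
play_rows([
  [0,0,0],
  [0,0,0],
  [0,0,0],
  [0,0,0],
  [0,0,0],
  [0,0,0],
  [0,0,0],
  [0,0,0],
  [0,0,0],
  [0,0,0],
], turn=[0,0,0,0,0,0,0,0,0,0], claw=-0.2)

```text
time_s: 65.7
ee_pos: [0.4024, 0.3849, -0.0046]
ee_rot: [0.0, -0.095, 0.995, 0.0]
ft_force: [-1.1, -0.5, 5.6]
grip_width: 0.0448
finger_force: 40.0
```

Request:
play_rows([
  [0,0,-0.3],
  [0,0,-0.5],
  [0,0,-0.5],
  [0,0,-0.5],
  [0,0,-0.5],
  [0,0,0],
  [0,0,0],
], turn=[0,0,0,0,0,0.048,0.048])

```text
time_s: 66.28
ee_pos: [0.4025, 0.3848, 0.0885]
ee_rot: [0.001, -0.018, 1.0, 0.0]
ft_force: [-0.1, -0.4, -4.3]
grip_width: 0.0447
finger_force: 40.0
```

```bash
python3 -c "
from h import *;st();go(.463,-.0337,.085,np.radians(92.2));go(.46,.25,.085)"
```

```text
t 66.28 [0.4025 0.3848 0.0885] ty 92.1 F [-0.1 -0.4 -4.3] M [ 0.09  -0.129 -0.003] eff7 2.244 q7 0.642 w 0.0447 39.993531703948975
dp [ -1.135 -10.51    0.08 ] ty ang 92.1 turn(tool z down) -0.002 fs=-0.1deg q7 0.642
dp [-1.315 -3.42   0.087] ty ang 92.1  q7 0.642
```

Request:
play_rows([
  [-0.2,-0.8,0],
  [-0.2,-0.8,0],
  [-0.2,-0.8,0],
  [-0.2,-0.8,0],
  [-0.2,-0.8,0],
  [-0.13,-0.8,0],
  [0,-0.8,0],
  [0,-0.8,0],
  [0,-0.8,0],
  [0,-0.8,0],
], turn=[0,0,0,0,0,0,0,0,0,0])

```text
time_s: 67.12
ee_pos: [0.459, 0.0651, 0.0871]
ee_rot: [-0.0, -0.02, 1.0, 0.0]
ft_force: [0.7, 0.1, -4.7]
grip_width: 0.0447
finger_force: 40.0
```

Request:
play_rows([
  [0,-0.8,0],
  [0,-0.8,0],
  [0,-0.8,0],
  [0,0,0],
  [0,0,0],
  [0,0,0],
], turn=[0,0,0,0,0,0])

```text
time_s: 67.62
ee_pos: [0.4632, -0.0288, 0.087]
ee_rot: [-0.0, -0.02, 1.0, 0.0]
ft_force: [0.6, 0.3, -4.1]
grip_width: 0.0444
finger_force: 40.0
```

```bash
python3 -c "
from h import *;st();go(.4635,-.0337,.042,np.radians(92.2))"
```

```text
t 67.62 [ 0.4632 -0.0288  0.087 ] ty 92.2 F [ 0.6  0.3 -4.1] M [ 0.225 -0.106 -0.002] eff7 0.067 q7 1.566 w 0.0444 39.99771595001221
dp [-0.003 -0.124  1.124] ty ang 92.2 turn(tool z down) 0.000 fs=0.0deg q7 1.566
```

Request:
play_rows([
  [0,-0.12,0],
  [0,0,0],
  [0,0,0.5],
  [0,0,0.6],
  [0,0,0],
  [0,0,0],
], turn=[0,0,0,0,0,0])

```text
time_s: 68.12
ee_pos: [0.4627, -0.0335, 0.0424]
ee_rot: [-0.002, -0.02, 1.0, 0.0]
ft_force: [0.4, -0.3, -3.1]
grip_width: 0.0445
finger_force: 40.0
```

```bash
python3 -c "
from h import *;st();go(.4637,-.0337,.017,np.radians(92.2))"
```

```text
t 68.12 [ 0.4627 -0.0335  0.0424] ty 92.3 F [ 0.4 -0.3 -3.1] M [ 0.058 -0.134 -0.023] eff7 -0.059 q7 1.563 w 0.0445 39.99752461910248
dp [-0.028 -0.007  0.634] ty ang 92.3 turn(tool z down) 0.001 fs=0.1deg q7 1.563
```

Request:
play_rows([
  [0,0,0.2],
  [0,0,0.15],
  [0,0,0.15],
  [0,0,0.15],
  [0,0,0],
  [0,0,0],
], turn=[0,0,0,0,0,0])

```text
time_s: 68.62
ee_pos: [0.4634, -0.0338, 0.0166]
ee_rot: [-0.001, -0.02, 1.0, 0.0]
ft_force: [-0.9, 1.8, -5.1]
grip_width: 0.0444
finger_force: 40.0
```

Request:
play_rows([
  [0,0,0.15],
  [0,0,0.12],
  [0,0,0.05],
  [0,0,0],
  [0,0,0],
], turn=[0,0,0,0,0])

```text
time_s: 69.03
ee_pos: [0.4637, -0.0338, 0.0039]
ee_rot: [-0.0, -0.02, 1.0, 0.0]
ft_force: [0.7, 2.7, -5.6]
grip_width: 0.0445
finger_force: 40.0
```

Request:
play_rows([
  [0,0,0],
  [0,0,0],
  [0,0,0],
  [0,0,0],
  [0,0,0],
], turn=[0,0,0,0,0], claw=0.6)

```text
time_s: 69.45
ee_pos: [0.4641, -0.0344, 0.0045]
ee_rot: [0.0, -0.019, 1.0, -0.0]
ft_force: [-0.5, 0.3, -0.9]
grip_width: 0.0667
finger_force: 0.0
```

Request:
play_rows([
  [0,0,-0.5],
  [0,0,-0.6],
  [0,0,-0.6],
  [0,0,-0.6],
  [0,0,-0.3],
  [0,0,0],
  [0,0,0],
], turn=[0,0,0,0,0,0,0])

```text
time_s: 70.03
ee_pos: [0.4643, -0.0343, 0.1086]
ee_rot: [0.001, -0.02, 1.0, -0.0]
ft_force: [0.5, 0.7, -1.7]
grip_width: 0.0695
finger_force: 0.0
```

Request:
play_rows([
  [0,0,0],
  [0,0,0],
  [0,0,0],
  [0,0,0],
  [0,0,0],
  [0,0,0],
  [0,0,0],
], turn=[0.076,0.076,0.076,0.076,0.076,0,0], claw=0)

```text
time_s: 70.62
ee_pos: [0.4632, -0.0341, 0.1071]
ee_rot: [-0.001, 0.273, 0.962, -0.0]
ft_force: [-1.1, 0.5, 0.3]
grip_width: 0.0445
finger_force: 0.0
```

```bash
python3 -c "
from h import *;st();go(.4637,-.0337,.0375,np.radians(58))"
```

```text
t 70.62 [ 0.4632 -0.0341  0.1071] ty 58.3 F [-1.1  0.5  0.3] M [ 0.013 -0.095 -0.024] eff7 -0.980 q7 0.989 w 0.0445 0.0
dp [-0.008  0.017  1.74 ] ty ang 58.3 turn(tool z down) 0.003 fs=0.3deg q7 0.989
```

Request:
play_rows([
  [0,0,0.5],
  [0,0,0.5],
  [0,0,0.4],
  [0,0,0.2],
  [0,0,0.14],
  [0,0,0],
  [0,0,0],
], turn=[0,0,0,0,0,0,0])

```text
time_s: 71.2
ee_pos: [0.4641, -0.0341, 0.0389]
ee_rot: [0.0, 0.275, 0.962, 0.0]
ft_force: [0.1, -0.0, 0.2]
grip_width: 0.0436
finger_force: 0.0
```

Request:
play_rows([
  [0,0,0],
  [0,0,0],
  [0,0,0],
  [0,0,0],
  [0,0,0],
  [0,0,0],
  [0,0,0],
  [0,0,0],
  [0,0,0],
], turn=[0,0,0,0,0,0,0,0,0], claw=-1)

```text
time_s: 71.95
ee_pos: [0.464, -0.0343, 0.0387]
ee_rot: [0.0, 0.275, 0.961, -0.0]
ft_force: [-1.2, -1.8, 2.4]
grip_width: 0.0112
finger_force: 39.9
```

```bash
python3 -c "
from h import *;st()"
```

```text
t 71.95 [ 0.464  -0.0343  0.0387] ty 58.0 F [-1.2 -1.8  2.4] M [-0.378  0.104  0.009] eff7 -0.031 q7 0.966 w 0.0112 39.889824986457825
```

Request:
play_rows([
  [0,0,0],
  [0,0,0],
  [0,0,0],
  [0,0,0],
  [0,0,0],
  [0,0,0],
], turn=[0.045,0.045,0.045,0.045,0.045,0.045])

```text
time_s: 72.45
ee_pos: [0.4637, -0.0347, 0.0387]
ee_rot: [-0.0, 0.473, 0.881, -0.0]
ft_force: [-3.0, -3.5, 5.3]
grip_width: 0.0116
finger_force: 39.9
```

Request:
play_rows([
  [0,0,0],
  [0,0,0],
  [0,0,0],
  [0,0,0],
  [0,0,0],
  [0,0,0],
], turn=[0.045,0.045,0.045,0.045,0.045,0.045])

```text
time_s: 72.95
ee_pos: [0.4632, -0.0349, 0.0387]
ee_rot: [-0.0, 0.648, 0.762, -0.001]
ft_force: [-4.6, -4.1, 7.6]
grip_width: 0.0118
finger_force: 39.9
```

```bash
python3 -c "from h import *;st()"
```

```text
t 72.95 [ 0.4632 -0.0349  0.0387] ty 9.2 F [-4.6 -4.1  7.6] M [-0.916  1.021 -0.   ] eff7 1.720 q7 0.121 w 0.0118 39.92337942123413
```

Request:
play_rows([
  [0,0,0],
  [0,0,0],
  [0,0,0],
  [0,0,0],
  [0,0,0],
  [0,0,0],
], turn=[0.045,0.045,0.045,0.045,0.045,0.045])

```text
time_s: 73.45
ee_pos: [0.4628, -0.0349, 0.0386]
ee_rot: [-0.0, 0.794, 0.608, -0.001]
ft_force: [-6.3, -3.4, 9.6]
grip_width: 0.0118
finger_force: 39.9
```

```bash
python3 -c "from h import *;st()"
```

```text
t 73.45 [ 0.4628 -0.0349  0.0386] ty -15.1 F [-6.3 -3.4  9.6] M [-0.933  1.478  0.077] eff7 1.720 q7 -0.300 w 0.0118 39.92889225482941
```

Request:
play_rows([
  [0,0,0],
  [0,0,0],
  [0,0,0],
  [0,0,0],
  [0,0,0],
  [0,0,0],
], turn=[0.045,0.045,0.045,0.045,0.045,0.045])

```text
time_s: 73.95
ee_pos: [0.4624, -0.0347, 0.0386]
ee_rot: [-0.0, 0.904, 0.428, -0.001]
ft_force: [-8.6, -2.8, 11.2]
grip_width: 0.012
finger_force: 39.9
```

```bash
python3 -c "from h import *;st()"
```

```text
t 73.95 [ 0.4624 -0.0347  0.0386] ty -39.4 F [-8.6 -2.8 11.2] M [-0.767  1.991  0.02 ] eff7 1.721 q7 -0.721 w 0.0120 39.921249747276306
```

Request:
play_rows([
  [0,0,0],
  [0,0,0],
  [0,0,0],
  [0,0,0],
  [0,0,0],
  [0,0,0],
], turn=[0.045,0.045,0.045,0.045,0.045,0.045])

```text
time_s: 74.45
ee_pos: [0.462, -0.0344, 0.0386]
ee_rot: [-0.0, 0.974, 0.228, -0.002]
ft_force: [-9.7, -2.3, 12.2]
grip_width: 0.0112
finger_force: 39.9
```

```bash
python3 -c "from h import *;st()"
```

```text
t 74.45 [ 0.462  -0.0344  0.0386] ty -63.7 F [-9.7 -2.3 12.2] M [-0.397  2.324  0.053] eff7 1.724 q7 -1.142 w 0.0112 39.90401029586792
```

Request:
play_rows([
  [0,0,0],
  [0,0,0],
  [0,0,0],
  [0,0,0],
  [0,0,0],
  [0,0,0],
], turn=[0.045,0.045,0.045,0.045,0.045,0.045])

```text
time_s: 74.95
ee_pos: [0.4619, -0.0339, 0.0386]
ee_rot: [-0.0, 1.0, 0.018, -0.002]
ft_force: [-8.8, -0.2, 13.7]
grip_width: 0.0115
finger_force: 39.9
```

```bash
python3 -c "from h import *;st()"
```

```text
t 74.95 [ 0.4619 -0.0339  0.0386] ty -87.9 F [-8.8 -0.2 13.7] M [0.165 2.2   0.121] eff7 1.671 q7 -1.563 w 0.0115 39.94246423244476
```

The torque is just starting to rise (Mz 0.12). I'll take a short step and check.

Request:
play_rows([
  [0,0,0],
  [0,0,0],
], turn=[0.045,0.045])

```text
time_s: 75.12
ee_pos: [0.4626, -0.0327, 0.0386]
ee_rot: [-0.001, 0.999, -0.052, -0.001]
ft_force: [-6.2, 4.7, 10.1]
grip_width: 0.0114
finger_force: 40.1
```

```bash
python3 -c "from h import *;st()"
```

```text
t 75.12 [ 0.4626 -0.0327  0.0386] ty -96.0 F [-6.2  4.7 10.1] M [1.204 1.711 0.222] eff7 1.505 q7 -1.703 w 0.0114 40.080775022506714
```

Bite confirmed, about 8° in. I'll add 12°, release, realign and grip the block.

Request:
play_rows([
  [0,0,0],
  [0,0,0],
  [0,0,0],
  [0,0,0],
  [0,0,0],
], turn=[0.045,0.045,0.043,0,0])

```text
time_s: 75.53
ee_pos: [0.4628, -0.0322, 0.0387]
ee_rot: [-0.001, 0.988, -0.154, -0.001]
ft_force: [-6.2, 5.1, 9.2]
grip_width: 0.0114
finger_force: 40.0
```

Request:
play_rows([
  [0,0,0],
  [0,0,0],
  [0,0,0],
  [0,0,0],
  [0,0,0],
  [0,0,0],
  [0,0,0],
], turn=[0,0,0,0,0,0,0], claw=0.1)

```text
time_s: 76.12
ee_pos: [0.4638, -0.0342, 0.0385]
ee_rot: [0.0, 0.988, -0.155, -0.0]
ft_force: [-0.5, 0.0, 0.1]
grip_width: 0.0458
finger_force: 0.0
```

Request:
play_rows([
  [0,0,-0.5],
  [0,0,-0.5],
  [0,0,-0.5],
  [0,0,-0.5],
  [0,0,0],
  [0,0,0],
  [0,0,0],
  [0,0,0],
], turn=[0,0,0,0,-0.074,-0.074,-0.074,0], claw=0.7)

```text
time_s: 76.78
ee_pos: [0.4639, -0.0341, 0.1186]
ee_rot: [-0.0, 1.0, 0.022, 0.0]
ft_force: [0.1, 0.7, -1.2]
grip_width: 0.0737
finger_force: 0.0
```

```bash
python3 -c "
from h import *;st();go(.4637,-.0337,.002,np.radians(92.2))"
```

```text
t 76.78 [ 0.4639 -0.0341  0.1186] ty -87.5 F [ 0.1  0.7 -1.2] M [ 0.012 -0.022  0.053] eff7 2.748 q7 -1.550 w 0.0737 0.0
dp [-0.005 -0.011  2.916] ty ang -87.5 turn(tool z down) 0.003 fs=0.3deg q7 -1.55
```

Request:
play_rows([
  [0,0,0.6],
  [0,0,0.6],
  [0,0,0.6],
  [0,0,0.6],
  [0,0,0.3],
  [0,0,0.2],
  [0,0,0],
  [0,0,0],
], turn=[0.003,0,0,0,0,0,0,0])

```text
time_s: 77.45
ee_pos: [0.464, -0.0341, 0.0028]
ee_rot: [-0.0, 1.0, 0.016, -0.0]
ft_force: [0.1, -0.7, 0.9]
grip_width: 0.0743
finger_force: 0.0
```

Request:
play_rows([
  [0,0,0],
  [0,0,0],
  [0,0,0],
  [0,0,0],
  [0,0,0],
  [0,0,0],
  [0,0,0],
  [0,0,0],
  [0,0,0],
  [0,0,0],
], turn=[0,0,0,0,0,0,0,0,0,0], claw=-0.2)

```text
time_s: 78.28
ee_pos: [0.4636, -0.033, 0.0029]
ee_rot: [-0.001, 1.0, 0.017, -0.0]
ft_force: [-3.4, 3.4, 5.3]
grip_width: 0.0447
finger_force: 39.9
```

Request:
play_rows([
  [0,0,-0.2],
  [0,0,-0.4],
  [0,0,-0.5],
  [0,0,-0.5],
  [0,0,-0.5],
  [0,0,0],
  [0,0,0],
], turn=[0,0,0,0,0,0,0])

```text
time_s: 78.87
ee_pos: [0.4644, -0.0344, 0.0871]
ee_rot: [0.0, 1.0, 0.016, 0.001]
ft_force: [0.3, -0.2, -3.8]
grip_width: 0.0445
finger_force: 39.9
```

```bash
python3 -c "
from h import *;st();go(.469,-.177,.08,np.radians(95.2))"
```

```text
t 78.87 [ 0.4644 -0.0344  0.0871] ty -88.1 F [ 0.3 -0.2 -3.8] M [0.031 0.09  0.003] eff7 0.004 q7 -1.561 w 0.0445 39.880680441856384
dp [-2.000e-03  3.567e+00  1.800e-01] ty ang -88.1 turn(tool z down) -0.037 fs=-3.3deg q7 -1.561
```

Request:
play_rows([
  [0,0.7,0],
  [0,0.7,0],
  [0,0.7,0],
  [0,0.7,0],
  [0,0.7,0],
  [0,0.1,0],
  [0,0,0],
  [0,0,0],
], turn=[0,0,0,0,0,0,-0.037,0])

```text
time_s: 79.53
ee_pos: [0.4673, -0.1784, 0.0848]
ee_rot: [-0.0, 0.999, 0.046, -0.001]
ft_force: [0.3, -0.1, -3.4]
grip_width: 0.0444
finger_force: 39.9
```

```bash
python3 -c "
from h import *;st();go(.469,-.177,.0,np.radians(95.2))"
```

```text
t 79.53 [ 0.4673 -0.1784  0.0848] ty -84.7 F [ 0.3 -0.1 -3.4] M [ 0.013 -0.002  0.014] eff7 1.081 q7 -1.190 w 0.0444 39.88014578819275
dp [ 0.052 -0.029  2.119] ty ang -84.7 turn(tool z down) 0.001 fs=0.1deg q7 -1.19
```

Request:
play_rows([
  [0.03,0,0.5],
  [0,0,0.5],
  [0,0,0.5],
  [0,0,0.3],
  [0,0,0.2],
  [0,0,0.1],
  [0,0,0],
  [0,0,0],
], turn=[0,0,0,0,0,0,0,0])

```text
time_s: 80.2
ee_pos: [0.47, -0.1778, 0.0028]
ee_rot: [0.0, 0.999, 0.045, 0.0]
ft_force: [-0.2, -0.9, -3.7]
grip_width: 0.0448
finger_force: 39.9
```

Request:
play_rows([
  [0,0,0],
  [0,0,0],
  [0,0,0],
  [0,0,0],
  [0,0,0],
], turn=[0,0,0,0,0], claw=0.45)

```text
time_s: 80.62
ee_pos: [0.4702, -0.178, 0.0031]
ee_rot: [0.0, 0.999, 0.046, 0.0]
ft_force: [0.5, -0.5, 0.1]
grip_width: 0.0613
finger_force: 0.0
```

Request:
play_rows([
  [0,0,-0.4],
  [0,0,-0.6],
  [0,0,-0.6],
  [0,0,-0.6],
  [0,0,-0.6],
  [0,0,-0.6],
  [0,0,0],
], turn=[0,0,0,0,0,0,0])

```text
time_s: 81.2
ee_pos: [0.4725, -0.1787, 0.1436]
ee_rot: [0.001, 0.999, 0.045, 0.004]
ft_force: [2.0, 0.6, -0.0]
grip_width: 0.0629
finger_force: 0.0
```

Request:
play_rows([
  [0,-0.8,0],
  [0,-0.8,0],
  [0,-0.8,0],
  [0,-0.8,0],
  [0,-0.8,0],
  [0,-0.8,0],
  [0,-0.8,0],
  [0,0,0],
  [0,0,0],
], turn=[0,0,0,0,0,0,0,0,0])

```text
time_s: 81.95
ee_pos: [0.4492, 0.0467, 0.1385]
ee_rot: [-0.0, 0.999, 0.047, 0.0]
ft_force: [-0.5, -0.7, 0.2]
grip_width: 0.0633
finger_force: 0.0
```

```bash
python3 -c "
from h import *;st();im=snap('top','pics/t20.png');blocks('pics/t20.png',.049)
cv2.imwrite('pics/t20c.png',cv2.resize(im[130:240,170:510],None,fx=2.35,fy=2.35,interpolation=cv2.INTER_CUBIC))"
```

```text
t 81.95 [0.4492 0.0467 0.1385] ty -84.6 F [-0.5 -0.7  0.2] M [0.009 0.053 0.009] eff7 -0.402 q7 -1.674 w 0.0633 0.0
blk px [474. 179.] [ 0.4672 -0.3592] len 79 x 44 long dir 5.7
blk px [404. 178.] [ 0.47   -0.1785] len 79 x 44 long dir 3.9
blk px [437. 175.] [ 0.4778 -0.2646] len 79 x 44 long dir 4.9
```

View pics/t20c.png

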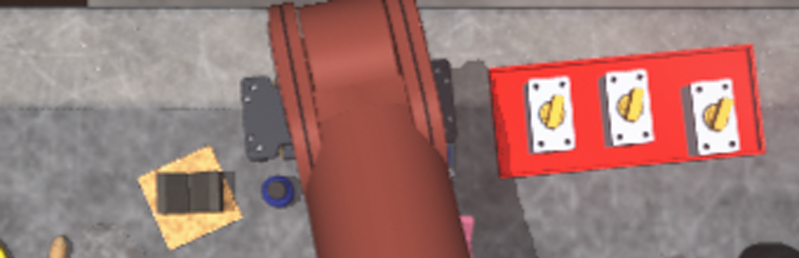

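All three blocks stand upright in the tray: (551,114), (627,107) and (715,117). The V-block is on the mat, the bottle is in place and the arm is clear, so I'll hand in.

```bash
python3 -c "
from station import manip
print(manip.close_job())"
```

```text
the job is handed in; nothing more can be done
None
```

I handed the job in with the V-block upright on the cork mat, all three plugs bitten and nipped up about 12–36° past the bite by torque reading, the blocks upright in the red tray, and the glue bottle not disturbed; the station returned no verdict.

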